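Stir the bead hopper and hold its spring gate open at the mark

TASK

Take the orange-handled rod from its holder, push its tip well down among the beads in the blue hopper, close to the gate they lie on, and stir them loose with at least four wide strokes from side to side (left and right, seen from the gate's handle), then stand the rod back in its holder and let go of it, keeping the gate shut all this time. Then pull the hopper's spring-loaded gate out by its black grip tab until its white pointer stands at the red mark and keep it there, so that all the beads drop into the bin below. Finish while still holding the gate at the mark, and leave the pipe fittings and the reel where they are.

Things in the scene. Friction and masses are not known exactly. Their poses are not given: they have to be found in the camera images.
- station: Bead hopper fixed to the table: square blue bin on four dark posts over a clear catch bin. Origin on the table under the hopper's middle; +x away from the gate's handle, +y to the left of one who faces the hopper from the handle's side, z up. Two guide rails, 12 mm wide, tops 83 mm high, run at y = +-45 mm from the hopper to x = -210 mm
- hopper_rim (a point): centre of the hopper's mouth, at rim height (150 mm). Rim 96 mm (station x) x 110 mm (y) outside with the posts; straight-walled bore 56 mm (x) x 70 mm (y), down to the gate. Eight loose 16 mm beads lie in it on the gate, in one loose layer with room to roll
- gate_top (a point): centre of the hopper's open bottom (56 mm along station x, 70 mm along y), on the top of the shut gate, 80 mm high. The clear catch bin below it is 70 x 84 mm inside, its floor 9 mm and its walls 66 mm high
- gate: Dark steel slide gate with its black upright grip tab, one moving part; axes as the station's, origin at the station's when shut. It slides straight to the station's -x, up to 90 mm; a spring pulls it shut: about 4 N when shut, 10 N at the mark; let go, it shuts by itself. Shut at the start; the beads drop out as it opens
- gate_grip (a point): point to hold on the gate's grip tab, 112 mm high, mid thickness and width. Tab 10 mm thick along station x, 36 mm wide along y, its top 131 mm high; round its base a foot of 22 mm (x) x 36 mm, 85 mm high. 55 mm clear between tab and the hopper's rim when shut; nothing before it
- gate_pointer (a point): tip of the white pointer (5 mm wide along station x) on the gate, beside the tab, at the tab's mid thickness (same station x as gate_grip)
- red_mark (a point): middle of the red clip (5 mm along the rail) on top of the left (+y) guide rail, axes as the station's. Fixed during the job, but placed anew each time: 58 to 68 mm toward station -x from the shut pointer. The pointer is at the mark when both have the same station x
- rod: The stirring rod, loose, 156 mm long, 70 to 120 g, standing upright in its holder at the start. Origin at the middle of its foot (the tip), z up along the rod. Steel stem 12 mm diameter up to 86 mm, then an orange round handle 22 mm diameter from 90 to 150 mm
- rod_grip (a point): centre of the rod's orange handle, on its axis, 120 mm above its tip
- rod_tip (a point): foot end of the rod, on its axis
- holder_mouth (a point): centre of the mouth of the hole in the rod's wooden holder block (62 x 62 x 55 mm, fixed to the table), at its top, 55 mm high. Round hole 18 mm diameter, 48 mm deep (floor 7 mm above the table), mouth chamfered 4 mm; the rod's tip rests on its floor
- elbow: grey pipe elbow, 55 x 74 x 24 mm, bystander, origin under its middle
- brass_tee: brass tee fitting, 46 x 56 x 25 mm, bystander, origin under its middle
- ptfe_reel: white tape reel, 55 mm diameter, 15 mm high, bystander, origin under its middle
- bead1_center (a point): centre of bead 1, a white ceramic ball of 16 mm diameter, smooth, 12 g, in the hopper
- bead2_center (a point): centre of bead 2, a blue ceramic ball of 16 mm diameter, smooth, 12 g, in the hopper
- bead3_center (a point): centre of bead 3, a white ceramic ball of 16 mm diameter, smooth, 12 g, in the hopper
- bead4_center (a point): centre of bead 4, a blue ceramic ball of 16 mm diameter, smooth, 12 g, in the hopper
- bead5_center (a point): centre of bead 5, a white ceramic ball of 16 mm diameter, smooth, 12 g, in the hopper
- bead6_center (a point): centre of bead 6, a blue ceramic ball of 16 mm diameter, smooth, 12 g, in the hopper
- bead7_center (a point): centre of bead 7, a white ceramic ball of 16 mm diameter, smooth, 12 g, in the hopper
- bead8_center (a point): centre of bead 8, a blue ceramic ball of 16 mm diameter, smooth, 12 g, in the hopper

How it is judged (in metres and radians):
On the way, in this order (a step that is already met when the one before it is completed fails the run):
1. the held rod, tip down among the beads (less than 14 mm above the gate), is 9 mm or more to the left (+y) of the middle (z of each of bead1_center, bead2_center, bead3_center, bead4_center, bead5_center, bead6_center, bead7_center, bead8_center in the frame of station above 0.08 m and contact force between the fingers and rod above 1 N and z of rod_tip in the frame of station below 0.094 m and x of rod_tip in the frame of station between -0.028 and 0.028 m and y of rod_tip in the frame of station between 0.009 and 0.035 m), for 0.02 s.
2. the held rod, tip down among the beads (less than 14 mm above the gate), is 9 mm or more to the right of the middle (z of each of bead1_center, bead2_center, bead3_center, bead4_center, bead5_center, bead6_center, bead7_center, bead8_center in the frame of station above 0.08 m and contact force between the fingers and rod above 1 N and z of rod_tip in the frame of station below 0.094 m and x of rod_tip in the frame of station between -0.028 and 0.028 m and y of rod_tip in the frame of station between -0.035 and -0.009 m), for 0.02 s.
3. the held rod, tip down among the beads (less than 14 mm above the gate), is 9 mm or more to the left of the middle again, and the beads have been shifted (at least two of them by 4 mm or more) (all of step 1 and distance of any of bead1_center, bead2_center, bead3_center, bead4_center from where it was at the start of the episode above 0.004 m and distance of any of bead5_center, bead6_center, bead7_center, bead8_center from where it was at the start of the episode above 0.004 m), for 0.02 s.
4. the rod stands in its holder again, let go, and all beads are still in the hopper (z of each of bead1_center, bead2_center, bead3_center, bead4_center, bead5_center, bead6_center, bead7_center, bead8_center in the frame of station above 0.08 m and horizontal distance between rod_tip and holder_mouth below 0.008 m and height (world z) of rod_tip below 0.018 m and angle between rod's own z axis and vertical below 0.17 rad and contact force between the fingers and rod below 0.1 N), for 0.2 s.
5. the gate is held out with its pointer at the red mark (x of gate_pointer in the frame of red_mark between -0.005 and 0.005 m and contact force between the fingers and gate above 3 N), for 0.3 s.
At the end, for the whole second after the job is handed in: The fingers hold the gate (more than 3 N between them) at rest with its pointer within 5 mm of the red mark along the rail; all eight beads lie in the catch bin; the rod stands in its holder, let go, its tip at the bottom of the hole (below 18 mm height), tilted less than 0.17 rad (all of step 5 and horizontal distance between rod_tip and holder_mouth below 0.008 m and height (world z) of rod_tip below 0.018 m and angle between rod's own z axis and vertical below 0.17 rad and z of each of bead1_center, bead2_center, bead3_center, bead4_center, bead5_center, bead6_center, bead7_center, bead8_center in the frame of station below 0.05 m and horizontal distance between each of bead1_center, bead2_center, bead3_center, bead4_center, bead5_center, bead6_center, bead7_center, bead8_center and gate_top below 0.045 m and contact force between the fingers and rod below 0.1 N and linear speed of gate below 0.01 m/s); the arm keeps its last pose, push and grip.
It fails at once if the gate is opened more than 8 mm while the rod is out of its holder (x of gate_grip in the frame of station below -0.118 m and height (world z) of rod_tip above 0.03 m).
It fails at once if the elbow, the tee or the reel is shifted by more than 30 mm (distance of any of elbow, brass_tee, ptfe_reel from where it was at the start of the episode above 0.03 m).
It also fails if it takes over 72 s, if anything falls off the work surface, if the arm or the gripper's body presses on something with over 40 N, if the wrist force passes 120 N, or if a joint passes its speed limit or range.

ROBOT

A 7-joint arm with a two-finger parallel gripper is mounted at the origin on a cart in front of the work surface, level with it; the furniture and walls round the work are solid. World frame = base frame: x ahead of the robot, y to its left, z up, the work surface at z = 0. Lengths are in m, angles in degrees, forces in N, time in s.
With the tool pointing down it reaches from about 0.425 to 0.875 m from the base axis. Payload 4.7 kg.
Tool frame: the origin (TCP) lies at the very end of the fingers, on their centre line; the grasp point (between the pads) lies 19 mm behind it; x points along the fingers, z is the direction in which the jaws open and shut, and the axes are right-handed (so a half turn about x gives the same grasp; the last joint's range is limited). The gripper opens to 87 mm and grips with 3 to 60 N. Pads are 19 mm wide; open, the fingers measure 117 mm over their backs; the gripper's body (75 mm by 190 mm) begins 51 mm behind the grasp point.
Start: joints at [76.381, 18.392, -4.016, 83.108, 1.295, 78.541, -3.26], TCP at [0.162, -0.63, 0.223] pointing down, gripper open.
Joint ranges: [-163.93, 163.93], [-17.29, 119.83], [-79.2, 71.16], [3.27, 140.29], [-89.18, 269.18], [5.43, 117.66], [-154.24, 154.24]. Speed limits (degrees/s): [147.25, 147.25, 180, 180, 180, 180, 180].

INTERFACE

Orientations are given as [roll, pitch, yaw] about the fixed x, y, z axes, in that order (R = Rz(yaw) Ry(pitch) Rx(roll)).
In Python, from cell import env gives the robot as it stands. The module is installed in compiled form; this text tells all that it offers.
- The arm moves only by the tool drive_tool, never from a script. Its argument "increments" is a list of rows, each a list of 2 entries, a list of its own where there are three numbers: the shift along the tool's x, y, z scaled (see below), then the turn, a rotation vector about the tool's x, y, z scaled (see below). In form: [[[dx, dy, dz], [wx, wy, wz]], ...]. A call has 1 to 10 rows; each row shifts and turns the commanded pose from where the row before left it, along the tool's axes as they then stand; what a row does not reach is not made up. The controller multiplies each number of a shift by 0.04 m and each number of a turn by 120 degrees. A row lasts 1/10 s, in which the tool goes at most 50 mm and 8.59 degrees, less where a joint would pass 70% of its speed; a pose out of reach is approached as far as the arm can. A call with a number of a shift or a turn outside -1 to 1 is refused whole. A call with a gripper value outside its range is refused whole. "hand" is the gripper's target within -1 to 1 (fully open at 1, half-way at 0, shut at -1), set as the call begins (left out, the last holds). The fingers move at their own pace and stop on an object; "squeeze" is the grip in N (left out, the last holds). Time passes only in rows, so rows that do not move let the fingers close. It gives the time, the measured TCP pose, the force and the opening at its end, in the units of the state.
- env.get_obs(): the state, without advancing time (a new reading comes with each control period).
- env.read_camera(name): name is "side" or "top" or "wrist"; returns a dict with "frame" (420x560x3 uint8, red, green, blue), "fx", "fy", "cx", "cy" (pixels), "distortion" ([k1, k2, p1, p2, k3] as OpenCV has them; the pictures are not rectified), "R" (3x3) and "t" (3): a world point X has camera coordinates R X + t. Camera axes: x right, y down, z forward; pixel columns grow to the right and rows downward; lengths in m; the calibration is good to about 2 mm. A picture is of the moment at which its call begins. There is no depth.
- env.sign_off(): hands the job in, once; it reports no verdict.
The state is a dict: "time_s": time; "qpos": joint angles; "joint_velocities": joint speeds; "effort": joint torques, N m; "tool_pos": TCP position; "tool_rot": TCP orientation; "force": force on the tool from outside, world axes, zero at the start; "wrist_torque": the same for the moment, N m; "grip_width": finger opening in m.
Only numpy, scipy, OpenCV 4.12 (cv2) and the standard library are available. Lean on these libraries where they do the work, as an engineer would, in place of code of your own. Each camera call takes 0.05 s, during which the arm holds its last target.

## Working session

There is one attempt and no reset: what is moved stays moved. The work goes in short steps, Python scripts to look and compute and a tool call to move; the robot and the scene stay as the last step left them, time stands still between calls to the robot, and variables do not carry over. Pictures are saved under pics/ and viewed, and the job is handed in when it is done.

Besides the shell and the picture viewer there is one more tool, called after "Request:" as name([rows], argument=value, ...), one row to a line, values as JSON. drive_tool: Moves the arm, as the interface text tells. Shifts and turns lie within -1 to 1; 1 stands for 0.04 m of shift or 120 degrees of turn. Its arguments: {"type":"object","properties":{"increments":{"type":"array"},"hand":{"type":"number"},"squeeze":{"type":"number"}},"required":["increments"]}

```bash
mkdir -p pics
python3 - <<'E'
from cell import env
import cv2, json, numpy as np
o=env.get_obs(); print({k:np.round(v,3).tolist() for k,v in o.items()})
for n in ("side","top","wrist"):
    c=env.read_camera(n); cv2.imwrite(f"pics/{n}0.png",c["frame"][:,:,::-1])
    print(n,c["fx"],c["fy"],c["cx"],c["cy"],c["distortion"],np.round(c["R"],4).tolist(),np.round(c["t"],4).tolist())
E
```

```text
{'time_s': 0.0, 'qpos': [76.381, 18.439, -4.015, 83.175, 1.295, 78.541, -3.259], 'joint_velocities': [0.007, 0.01, 0.065, 0.026, 0.032, -0.084, -0.0], 'effort': [-0.001, -49.128, -0.404, -31.253, -0.064, 0.044, 0.0], 'tool_pos': [0.162, -0.629, 0.221], 'tool_rot': [-177.187, 89.891, 107.243], 'force': [0.301, -0.109, -0.338], 'wrist_torque': [0.023, -0.012, 0.065], 'grip_width': 0.087}
side 387.4884076831606 387.4884076831606 279.3443822040543 211.98886830934225 [-0.00227343  0.          0.          0.          0.        ] [[-0.9834, -0.1815, -0.0092], [-0.1016, 0.591, -0.8003], [0.1506, -0.786, -0.5996]] [0.5883, 0.1571, 0.8367]
top 412.81309440033533 412.81309440033533 283.26337367652525 210.11442957483652 [-0.01610524  0.          0.          0.          0.        ] [[-0.0017, -0.9999, -0.017], [-0.9934, 0.0036, -0.1146], [0.1146, 0.0167, -0.9933]] [0.0129, 0.6047, 0.9913]
wrist 304.26739405370614 304.26739405370614 276.1833143282271 208.05482665838 [-0.06590899  0.          0.          0.          0.        ] [[0.2493, -0.9684, -0.001], [-0.9342, -0.2408, 0.2634], [-0.2553, -0.0647, -0.9647]] [-0.6493, -0.0324, 0.39]
```

View pics/side0.png

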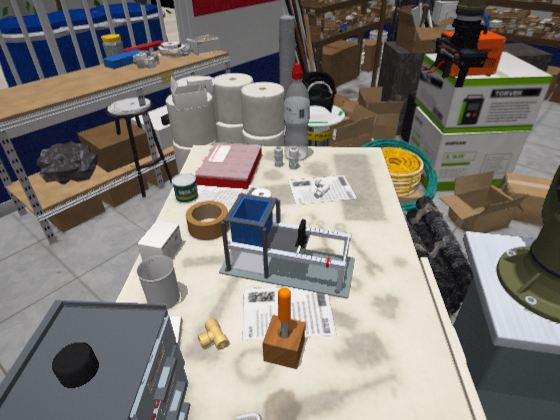

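View pics/top0.png

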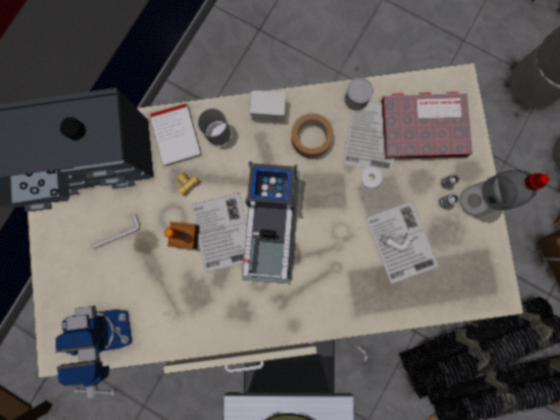

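View pics/wrist0.png

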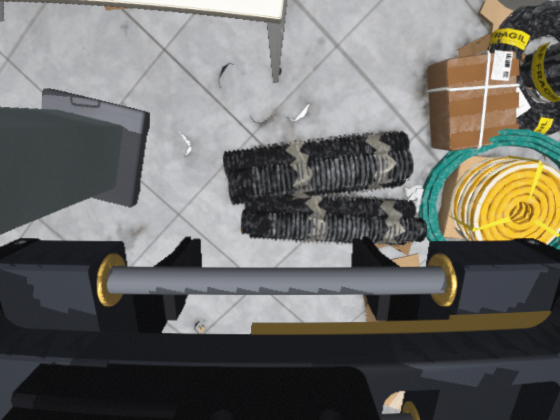

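```bash
cat > h.py <<'E'
from cell import env
import cv2, numpy as np
def snap(n,name=None):
    c=env.read_camera(n)
    if name: cv2.imwrite(f"pics/{name}.png",c["frame"][:,:,::-1])
    c["K"]=np.array([[c["fx"],0,c["cx"]],[0,c["fy"],c["cy"]],[0,0,1.]]);c["D"]=np.array(c["distortion"],float)
    c["R"]=np.array(c["R"]);c["t"]=np.array(c["t"]);return c
def ray(c,uv):
    p=cv2.undistortPoints(np.array([[uv]],float),c["K"],c["D"])[0,0]
    d=c["R"].T@np.array([p[0],p[1],1]); return -c["R"].T@c["t"], d/np.linalg.norm(d)
def plane(c,uv,z):
    o,d=ray(c,uv); return o+d*(z-o[2])/d[2]
def tri(a,ua,b,ub):
    o1,d1=ray(a,ua);o2,d2=ray(b,ub)
    s=np.linalg.lstsq(np.c_[d1,-d2],o2-o1,rcond=None)[0]
    p=o1+s[0]*d1;q=o2+s[1]*d2; return (p+q)/2,np.linalg.norm(p-q)
def proj(c,X):
    return cv2.projectPoints(np.array(X,float).reshape(-1,3),cv2.Rodrigues(c["R"])[0],c["t"],c["K"],c["D"])[0][:,0]
def crop(c,x0,y0,x1,y1,k,name):
    im=c["frame"][y0:y1,x0:x1,::-1]; cv2.imwrite(f"pics/{name}.png",cv2.resize(im,None,fx=k,fy=k,interpolation=cv2.INTER_CUBIC))
E
python3 - <<'E'
from h import *
t=snap("top");s=snap("side")
crop(t,150,150,310,290,5,"topc");crop(s,200,180,370,380,3,"sidec")
def mask(c,lo,hi,mn=8):
    h=cv2.cvtColor(c["frame"],cv2.COLOR_RGB2HSV);m=cv2.inRange(h,lo,hi)
    n,_,st,ce=cv2.connectedComponentsWithStats(m)
    for i in range(1,n):
        if st[i,4]>=mn: print(st[i].tolist(),ce[i].round(2))
for c in(t,s):
    print("orange");mask(c,(5,200,150),(16,255,255));print("red");mask(c,(0,170,150),(4,255,255));print("blue");mask(c,(105,180,60),(120,255,255),100)
E
```

```text
orange
[166, 229, 6, 8, 26] [168.54 232.35]
red
blue
[252, 169, 30, 28, 142] [259.24 179.33]
[106, 311, 23, 24, 194] [118.68 321.72]
[57, 331, 36, 18, 459] [ 74.41 339.22]
[59, 366, 41, 19, 556] [ 78.27 375.47]
orange
[479, 31, 27, 9, 154] [489.95  35.8 ]
[444, 32, 11, 5, 35] [449.14  33.29]
[278, 290, 12, 26, 114] [283.17 299.99]
red
[147, 43, 6, 2, 8] [149.5   43.62]
[133, 46, 8, 3, 10] [136.5  46.9]
[295, 63, 5, 3, 8] [296.75  64.12]
[327, 258, 3, 6, 10] [327.6 260.1]
blue
[127, 3, 15, 14, 165] [134.08   9.15]
[109, 4, 16, 14, 181] [116.62  10.7 ]
[90, 6, 17, 17, 211] [97.96 13.91]
[69, 9, 19, 17, 236] [77.92 16.55]
[47, 11, 20, 18, 237] [56.8 19. ]
[23, 14, 20, 18, 240] [32.07 22.94]
[0, 17, 22, 16, 278] [ 9.52 25.29]
[148, 19, 13, 22, 189] [154.16  28.96]
[132, 22, 15, 23, 243] [139.02  32.71]
[115, 25, 16, 23, 196] [123.67  35.28]
[96, 29, 43, 39, 453] [114.35  53.36]
[76, 31, 22, 36, 441] [86.57 47.2 ]
[56, 35, 24, 37, 444] [67.17 51.84]
[32, 40, 26, 38, 490] [44.7  57.91]
[7, 42, 32, 41, 715] [22.83 61.42]
[0, 46, 16, 40, 224] [ 6.48 69.14]
[231, 197, 40, 25, 639] [250.8  209.03]
[231, 224, 31, 22, 521] [245.99 234.29]
```

View pics/topc.png

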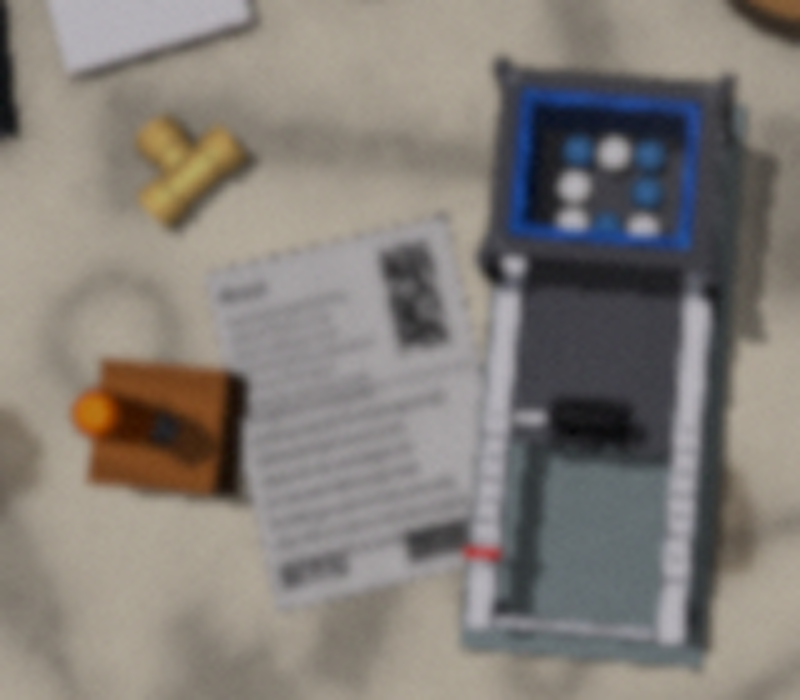

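View pics/sidec.png

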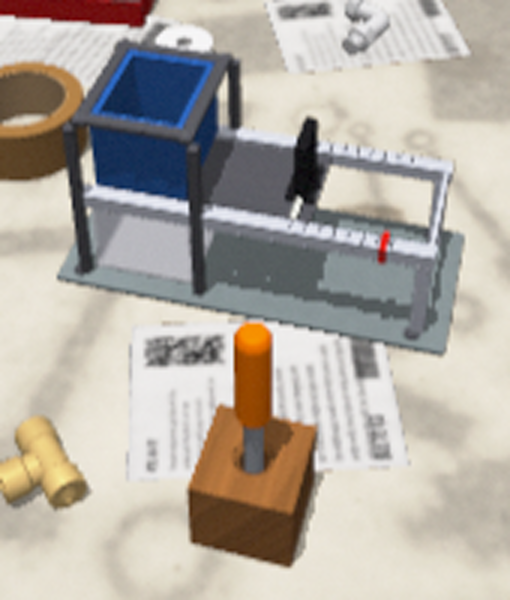

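Run:
```python
from h import *
t=snap("top");s=snap("side")
T=lambda x,y:((x+.5)/5-.5+150,(y+.5)/5-.5+150)
S=lambda x,y:((x+.5)/3-.5+200,(y+.5)/3-.5+180)
P=lambda c,uv,z:plane(c,uv,z)
c=[P(t,T(*p),.15)[:2] for p in((524,88),(702,98),(690,248),(511,235))]
print("bore",np.round(c,4).tolist(),np.mean(c,0),np.linalg.norm(c[0]-c[1]),np.linalg.norm(c[1]-c[2]))
cs=[P(s,S(*p),.15)[:2] for p in((120,54),(214,60),(183,129),(90,116))]
print("bore side",np.round(cs,4).tolist(),np.mean(cs,0))
# frame outer corners
c2=[P(t,T(*p),.15)[:2] for p in((503,62),(733,78),(713,283),(485,262))]
print("frame",np.round(c2,4).tolist(),np.mean(c2,0),np.linalg.norm(c2[0]-c2[1]),np.linalg.norm(c2[1]-c2[2]))
print("rails L/R mid", [np.round(P(t,T(*p),.083)[:2],4).tolist() for p in((508,290),(480,625),(700,295),(673,640))])
print("mark top",P(t,T(482,552),.086),"side",P(s,S(384,238),.086))
print("pointer top",P(t,T(516,416),.088)); print("tab top", P(t,T(592,420),.131), "side tab top",P(s,S(311,121),.131))
print("rod top", P(t,T(96,413),.16),"side",P(s,S(253,335),.16)) 
print("holder top corners",[np.round(P(t,T(*p),.055)[:2],4).tolist() for p in((105,359),(230,373),(220,493),(91,481))])
q=[P(s,S(*p),.055)[:2] for p in((219,406),(316,428),(294,507),(190,488))]
print("holder side",np.round(q,4).tolist(),np.mean(q,0))
print("rod stem side at 55mm", P(s,S(254,470),.055),"top", P(t,T(165,428),.055))
```

```text
bore [[0.6882, 0.0737], [0.6833, -0.0058], [0.6157, -0.0003], [0.6219, 0.0791]] [0.65227364 0.03666417] 0.07969760265229793 0.06776852844545049
bore side [[0.6849, 0.0019], [0.6157, -0.0022], [0.6202, 0.0801], [0.6856, 0.077]] [0.65159955 0.03921619]
frame [[0.7002, 0.0832], [0.6923, -0.0197], [0.6001, -0.0104], [0.6098, 0.0905]] [0.65059218 0.0359051 ] 0.10321091534265942 0.09267130442757056
rails L/R mid [[0.6055, 0.0866], [0.4482, 0.0986], [0.6027, -0.0045], [0.4412, 0.0086]]
mark top [0.48200165 0.09757973 0.086     ] side [0.48072729 0.09412214 0.086     ]
pointer top [0.54533013 0.0819236  0.088     ]
tab top [0.54085824 0.04393257 0.131     ] side tab top [0.53977579 0.03279174 0.131     ]
rod top [0.54274433 0.25887804 0.16      ] side [0.54152546 0.2584742  0.16      ]
holder top corners [[0.5757, 0.2863], [0.5686, 0.2247], [0.5104, 0.2283], [0.5162, 0.2914]]
holder side [[0.5685, 0.2264], [0.5079, 0.2322], [0.5132, 0.2878], [0.5735, 0.286]] [0.5407719  0.25811963]
rod stem side at 55mm [0.53952724 0.26775408 0.055     ] top [0.54189709 0.25593453 0.055     ]
```

```bash
cat >> h.py <<'E'
from scipy.spatial.transform import Rotation as Ro
def pose():
    o=env.get_obs(); return np.array(o["tool_pos"]),Ro.from_euler("xyz",o["tool_rot"],degrees=True),o
YAW=np.radians(-4.5);UX=np.array([np.cos(YAW),np.sin(YAW),0]);UY=np.array([-np.sin(YAW),np.cos(YAW),0])
H=np.array([.651,.0375,0])
def need(target,jaw=None):
    "shift in tool units, turn rotvec in tool units (rot target x down, z along jaw)"
    p,R,o=pose(); d=R.inv().apply(np.array(target)-p)/.04
    print("t",round(o["time_s"],2),"pos",p.round(4),"grip",round(o["grip_width"],4),"F",np.round(o["force"],1),"q",np.round(o["qpos"],0))
    print("R cols x,z",R.as_matrix()[:,0].round(3),R.as_matrix()[:,2].round(3))
    print("shift total(units, current axes)",d.round(3))
    if jaw is not None:
        x=np.array([0,0,-1.]);z=np.array(jaw,float);z/=np.linalg.norm(z);M=np.c_[x,np.cross(z,x),z]
        w=(R.inv()*Ro.from_matrix(M)).as_rotvec(degrees=True); print("turn deg",w.round(2),"units",(w/120).round(4))
        print("shift in target-tool axes", (M.T@(np.array(target)-p)/.04).round(3))
def st(p): p=np.asarray(p)-H; return np.array([p@UX,p@UY,p[2]])
E
python3 - <<'E'
from h import *
need([.542,.2587,.3],UY);need([.542,.2587,.3],-UY)
t=snap("top")
T=lambda x,y:((x+.5)/5-.5+150,(y+.5)/5-.5+150)
for p in ((578,150),(613,152),(650,155),(575,187),(647,192),(572,220),(605,225),(642,228)): print(st(plane(t,T(*p),.088)).round(3))
E
```

```text
t 0.35 pos [ 0.1619 -0.6294  0.2223] grip 0.0873 F [0.  0.4 0. ] q [76. 18. -4. 83.  1. 79. -3.]
R cols x,z [-0.  0. -1.] [ 0.249 -0.968 -0.   ]
shift total(units, current axes) [ -1.935  14.735 -19.135]
turn deg [-1.6107e+02 -1.0000e-02 -3.0000e-02] units [-1.3422e+00 -1.0000e-04 -3.0000e-04]
shift in target-tool axes [-1.942 -7.731 22.879]
t 0.35 pos [ 0.1619 -0.6294  0.2223] grip 0.0873 F [0.  0.4 0. ] q [76. 18. -4. 83.  1. 79. -3.]
R cols x,z [-0.  0. -1.] [ 0.249 -0.968 -0.   ]
shift total(units, current axes) [ -1.935  14.735 -19.135]
turn deg [ 1.893e+01 -2.000e-02  1.000e-02] units [ 1.578e-01 -2.000e-04  1.000e-04]
shift in target-tool axes [ -1.942   7.731 -22.879]
[0.02  0.017 0.088]
[0.02  0.001 0.088]
[ 0.02  -0.017  0.088]
[0.002 0.017 0.088]
[ 0.002 -0.017  0.088]
[-0.014  0.017  0.088]
[-0.015  0.002  0.088]
[-0.016 -0.016  0.088]
```

```bash
sed -i 's/^H=.*/H=np.array([.652,.0375,0])/' h.py
cat >> h.py <<'E'
def wp(th): # not used for moving
    pass
def rows(pts,yaws):
    "pts world waypoints, yaws of tool z azimuth deg at each; print tool-unit rows"
    for i in range(len(pts)-1):
        a=np.radians(yaws[i]);z=np.array([np.cos(a),np.sin(a),0]);x=np.array([0,0,-1.]);M=np.c_[x,np.cross(z,x),z]
        print((M.T@(np.array(pts[i+1])-pts[i])/.04).round(2).tolist(),round(-(yaws[i+1]-yaws[i])/120,3))
E
python3 - <<'E'
from h import *
p,R,o=pose();n=32
s=np.linspace(0,1,n+1)
a0=np.arctan2(p[1],p[0]);g=np.array([.542,.2587,.28]);a1=np.arctan2(g[1],g[0])
a=a0+(a1-a0)*s; r0=np.hypot(*p[:2]);r1=np.hypot(*g[:2]); r=np.interp(s,[0,.3,.75,1],[r0,.55,.55,r1]);z=np.interp(s,[0,.3,.8,1],[p[2],.34,.34,g[2]])
zz=R.as_matrix()[:,2];y0=np.degrees(np.arctan2(zz[1],zz[0]));y1=85.5
print(y0,y1)
rows(np.c_[r*np.cos(a),r*np.sin(a),z],y0+(y1-y0)*s)
E
```

```text
-75.57293165157876 85.5
[-0.31, 0.88, -0.28] -0.042
[-0.31, 0.88, -0.26] -0.042
[-0.31, 0.87, -0.23] -0.042
[-0.31, 0.86, -0.2] -0.042
[-0.31, 0.85, -0.17] -0.042
[-0.31, 0.84, -0.15] -0.042
[-0.31, 0.83, -0.12] -0.042
[-0.31, 0.82, -0.1] -0.042
[-0.31, 0.81, -0.07] -0.042
[-0.18, 0.78, 0.05] -0.042
[0.0, 0.72, 0.22] -0.042
[0.0, 0.72, 0.25] -0.042
[0.0, 0.71, 0.27] -0.042
[0.0, 0.7, 0.29] -0.042
[0.0, 0.69, 0.32] -0.042
[0.0, 0.68, 0.34] -0.042
[0.0, 0.67, 0.36] -0.042
[0.0, 0.65, 0.38] -0.042
[0.0, 0.64, 0.4] -0.042
[0.0, 0.63, 0.42] -0.042
[0.0, 0.61, 0.44] -0.042
[0.0, 0.6, 0.46] -0.042
[0.0, 0.58, 0.48] -0.042
[0.0, 0.57, 0.5] -0.042
[0.0, 0.45, 0.64] -0.042
[0.09, 0.43, 0.66] -0.042
[0.23, 0.41, 0.68] -0.042
[0.23, 0.4, 0.7] -0.042
[0.23, 0.38, 0.72] -0.042
[0.23, 0.36, 0.74] -0.042
[0.23, 0.34, 0.76] -0.042
[0.23, 0.32, 0.77] -0.042
```

Request:
drive_tool([
  [[-0.3, 0.88, -0.28], [-0.042, 0, 0]],
  [[-0.3, 0.88, -0.26], [-0.042, 0, 0]],
  [[-0.3, 0.87, -0.23], [-0.042, 0, 0]],
  [[-0.3, 0.86, -0.2], [-0.042, 0, 0]],
  [[-0.3, 0.85, -0.17], [-0.042, 0, 0]],
  [[-0.3, 0.84, -0.15], [-0.042, 0, 0]],
  [[-0.3, 0.83, -0.12], [-0.042, 0, 0]],
  [[-0.3, 0.82, -0.1], [-0.042, 0, 0]],
  [[-0.3, 0.81, -0.07], [-0.042, 0, 0]],
  [[-0.2, 0.78, 0.05], [-0.042, 0, 0]],
], hand=1)

```text
time_s: 1.4
tool_pos: [0.3965, -0.3799, 0.3403]
tool_rot: [-44.4, 89.9, -69.2]
force: [0.4, 0.8, 0.7]
grip_width: 0.087
```

Request:
drive_tool([
  [[0, 0.72, 0.22], [-0.042, 0, 0]],
  [[0, 0.72, 0.25], [-0.042, 0, 0]],
  [[0, 0.71, 0.27], [-0.042, 0, 0]],
  [[0, 0.7, 0.29], [-0.042, 0, 0]],
  [[0, 0.69, 0.32], [-0.042, 0, 0]],
  [[0, 0.68, 0.34], [-0.042, 0, 0]],
  [[0, 0.67, 0.36], [-0.042, 0, 0]],
  [[0, 0.65, 0.38], [-0.042, 0, 0]],
  [[0, 0.64, 0.4], [-0.042, 0, 0]],
  [[0, 0.63, 0.42], [-0.042, 0, 0]],
])

```text
time_s: 2.4
tool_pos: [0.5363, -0.1156, 0.3386]
tool_rot: [-119.7, 90.0, -94.1]
force: [0.1, -0.1, 0.0]
grip_width: 0.0866
```

Run:
```python
from h import *
need([.542,.2587,.28],UY)
```

```text
t 2.4 pos [ 0.5363 -0.1156  0.3386] grip 0.0866 F [ 0.1 -0.1  0. ] q [ 43.   6. -37.  86.   4.  89.  32.]
R cols x,z [-0. -0. -1.] [ 0.902  0.433 -0.   ]
shift total(units, current axes) [1.463 8.375 4.179]
turn deg [-5.986e+01 -1.000e-02  1.000e-02] units [-4.988e-01 -1.000e-04  0.000e+00]
shift in target-tool axes [1.465 0.592 9.34 ]
```

Request:
drive_tool([
  [[0, 0.61, 0.44], [-0.042, 0, 0]],
  [[0, 0.6, 0.46], [-0.042, 0, 0]],
  [[0, 0.58, 0.48], [-0.042, 0, 0]],
  [[0, 0.57, 0.5], [-0.042, 0, 0]],
  [[0, 0.5, 0.64], [-0.042, 0, 0]],
  [[0, 0.5, 0.66], [-0.042, 0, 0]],
  [[0, 0.45, 0.68], [-0.042, 0, 0]],
])

```text
time_s: 3.1
tool_pos: [0.5532, 0.1023, 0.3387]
tool_rot: [-101.8, 90.0, -40.9]
force: [0.1, 0.5, 0.5]
grip_width: 0.0869
```

Run:
```python
from h import *
need([.542,.2587,.28],UY)
```

```text
t 3.1 pos [0.5532 0.1023 0.3387] grip 0.0869 F [0.1 0.5 0.5] q [ 30.  10. -49.  83.   8.  90.  42.]
R cols x,z [ 0. -0. -1.] [ 0.486  0.874 -0.   ]
shift total(units, current axes) [1.466 2.147 3.28 ]
turn deg [-2.459e+01 -1.000e-02  2.000e-02] units [-2.049e-01 -1.000e-04  2.000e-04]
shift in target-tool axes [1.467 0.587 3.875]
```

Request:
drive_tool([
  [[0, 0.4, 0.7], [-0.042, 0, 0]],
  [[0, 0.35, 0.7], [-0.042, 0, 0]],
  [[0.2, 0.3, 0.7], [-0.042, 0, 0]],
  [[0.2, 0.3, 0.7], [-0.042, 0, 0]],
  [[0.2, 0.2, 0.6], [-0.037, 0, 0]],
  [[0, 0, 0], [0, 0, 0]],
  [[0, 0, 0], [0, 0, 0]],
], hand=0.3)

```text
time_s: 3.8
tool_pos: [0.541, 0.2499, 0.3145]
tool_rot: [145.1, 90.0, -129.6]
force: [-0.1, -0.9, 0.4]
grip_width: 0.0572
```

Run:
```python
from h import *
need([.542,.2587,.28],UY)
w=snap("wrist","wrist1"); s=snap("side","side1")
```

```text
t 3.8 pos [0.541  0.2499 0.3145] grip 0.0572 F [-0.1 -0.9  0.4] q [ 17.  17. -56.  81.  14.  89.  47.]
R cols x,z [-0. -0. -1.] [ 0.082  0.997 -0.   ]
shift total(units, current axes) [ 0.861 -0.007  0.222]
turn deg [-0.23 -0.02 -0.02] units [-0.0019 -0.0002 -0.0001]
shift in target-tool axes [ 0.861 -0.008  0.222]
```

View pics/wrist1.png

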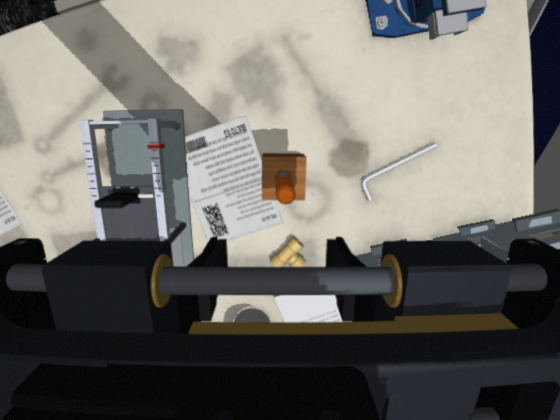

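View pics/side1.png

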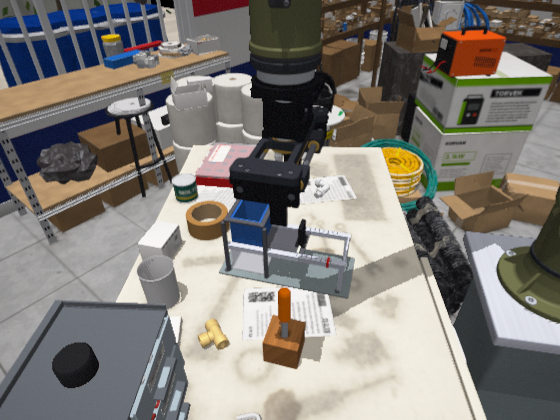

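Run:
```python
from h import *
w=snap("wrist");s=snap("side");t=snap("top")
p,_,_=pose();print([proj(c,p) for c in (w,s,t)])
print("cam",-s["R"].T@s["t"],-w["R"].T@w["t"])
print("rod end wrist",plane(w,(285.5,191),.155), "stem55",plane(w,(283,175),.055))
print([proj(w,[.542,.2587,z]) for z in (.055,.1,.163)])
crop(w,240,120,340,220,6,"w1c"); crop(s,200,180,370,380,3,"s1c")
h=cv2.cvtColor(w["frame"],cv2.COLOR_RGB2HSV);m=cv2.inRange(h,(5,210,130),(14,255,255));ys,xs=np.where(m[150:220,260:310]);print(xs.min()+260,xs.max()+260,ys.min()+150,ys.max()+150)
```

```text
[array([[275.86964261, 254.90660629]]), array([[284.58807054, 209.41871294]]), array([[149.95289273, 227.17537992]])]
cam [0.46843634 0.67161291 0.63281792] [0.46973874 0.25430944 0.47727757]
rod end wrist [0.5398297  0.25797545 0.155     ] stem55 [0.53847608 0.25742529 0.055     ]
[array([[284.10939418, 177.40650119]]), array([[284.96776335, 183.40834346]]), array([[286.55768621, 194.53728227]])]
279 295 185 200
```

View pics/w1c.png

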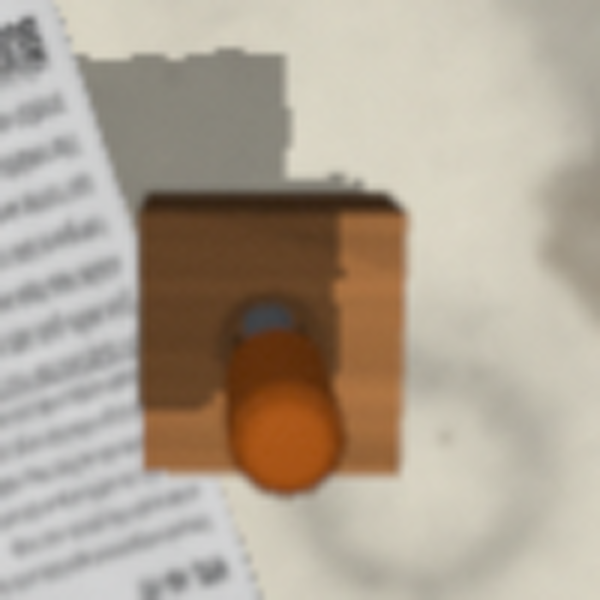

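Request:
drive_tool([
  [[0.5, 0, 0.12], [0, 0, 0]],
  [[0.9, 0, 0.12], [0, 0, 0]],
  [[0.9, 0, 0], [0, 0, 0]],
  [[0.9, 0, 0], [0, 0, 0]],
  [[0.8, 0, 0], [0, 0, 0]],
  [[0.6, 0, 0], [0, 0, 0]],
  [[0.4, 0, 0], [0, 0, 0]],
  [[0.15, 0, 0], [0, 0, 0]],
  [[0, 0, 0], [0, 0, 0]],
  [[0, 0, 0], [0, 0, 0]],
])

```text
time_s: 5.05
tool_pos: [0.5433, 0.2588, 0.1098]
tool_rot: [-62.8, 89.9, 22.3]
force: [0.5, 0.7, 0.1]
grip_width: 0.0566
```

Run:
```python
from h import *
need([.541,.2592,.108],UY)
w=snap("wrist","wrist2"); s=snap("side","side2");crop(s,200,180,370,380,3,"s2c")
```

```text
t 5.05 pos [0.5433 0.2588 0.1098] grip 0.0566 F [0.5 0.7 0.1] q [ 14.  26. -52.  97.  22.  68.  41.]
R cols x,z [ 0.002  0.001 -1.   ] [0.086 0.996 0.001]
shift total(units, current axes) [0.046 0.058 0.005]
turn deg [-0.41  0.05  0.1 ] units [-0.0034  0.0004  0.0009]
shift in target-tool axes [0.046 0.058 0.005]
```

View pics/wrist2.png

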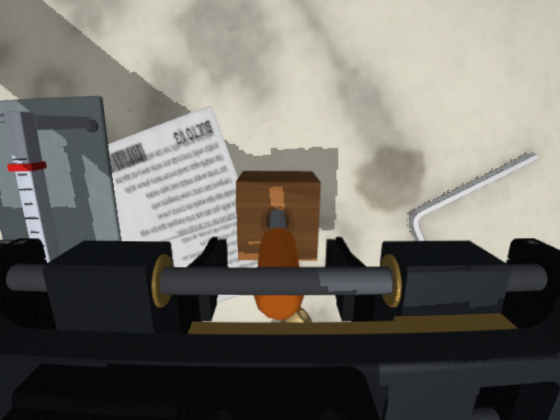

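View pics/s2c.png

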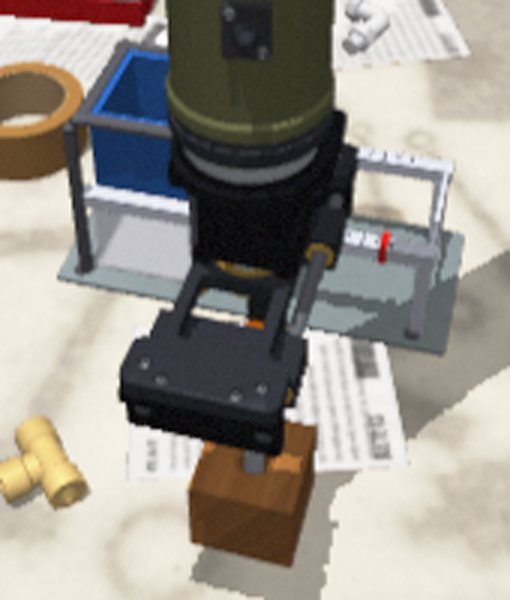

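Request:
drive_tool([
  [[0.04, 0.04, 0], [0, 0, 0]],
  [[0, 0, 0], [0, 0, 0]],
  [[0, 0, 0], [0, 0, 0]],
  [[0, 0, 0], [0, 0, 0]],
  [[0, 0, 0], [0, 0, 0]],
  [[0, 0, 0], [0, 0, 0]],
  [[0, 0, 0], [0, 0, 0]],
], hand=-1, squeeze=30)

```text
time_s: 5.85
tool_pos: [0.5408, 0.2585, 0.1069]
tool_rot: [-177.4, 90.0, -92.3]
force: [0.5, -0.0, 0.0]
grip_width: 0.0213
```

Run:
```python
from h import *
need([.541,.2592,.108],UY)
```

```text
t 5.85 pos [0.5408 0.2585 0.1069] grip 0.0213 F [ 0.5 -0.   0. ] q [ 14.  26. -52.  97.  22.  68.  41.]
R cols x,z [-0. -0. -1.] [ 0.085  0.996 -0.   ]
shift total(units, current axes) [-0.027 -0.002  0.018]
turn deg [-0.4  -0.01  0.  ] units [-0.0033 -0.0001  0.    ]
shift in target-tool axes [-0.027 -0.002  0.018]
```

Request:
drive_tool([
  [[-0.3, 0, 0], [0, 0, 0]],
  [[-0.5, 0, 0], [0, 0, 0]],
  [[-0.6, 0, 0], [0, 0, 0]],
  [[-0.7, 0, 0], [0, 0, 0]],
  [[-0.7, 0, 0], [0, 0, 0]],
  [[-0.7, 0, 0], [0, 0, 0]],
  [[-0.6, 0, 0], [0, 0, 0]],
  [[-0.3, 0, 0], [0, 0, 0]],
  [[0, 0, 0], [0, 0, 0]],
  [[0, 0, 0], [0, 0, 0]],
])

```text
time_s: 6.85
tool_pos: [0.5405, 0.2583, 0.2821]
tool_rot: [128.6, 89.9, -146.3]
force: [-0.5, -0.1, -1.2]
grip_width: 0.0217
```

Run:
```python
from h import *
tgt=H+UX*.002; tgt[2]=.282
need(tgt,UY)
w=snap("wrist","wrist3"); s=snap("side","side3");t=snap("top");crop(s,180,80,380,280,3,"s3c")
p,_,_=pose()
print(proj(s,[p-[0,0,.1],p+[0,0,.019]]))
```

```text
t 6.85 pos [0.5405 0.2583 0.2821] grip 0.0217 F [-0.5 -0.1 -1.2] q [ 16.  18. -56.  84.  15.  86.  46.]
R cols x,z [-0.001 -0.001 -1.   ] [ 0.085  0.996 -0.001]
shift total(units, current axes) [ 3.000e-03 -3.298e+00 -5.262e+00]
turn deg [-0.39 -0.04 -0.05] units [-0.0032 -0.0003 -0.0004]
shift in target-tool axes [ 2.000e-03 -3.262e+00 -5.285e+00]
[[284.80069903 281.97438723]
 [284.73617552 222.3653971 ]]
```

View pics/wrist3.png

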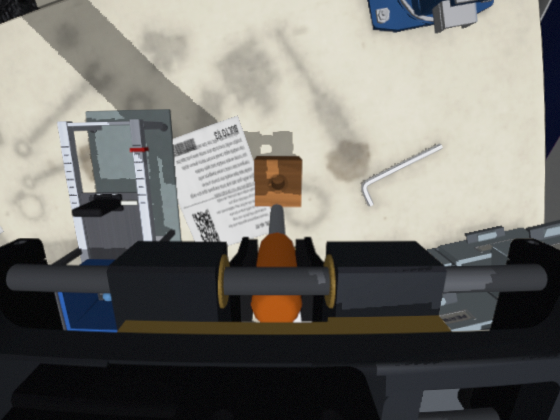

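View pics/s3c.png

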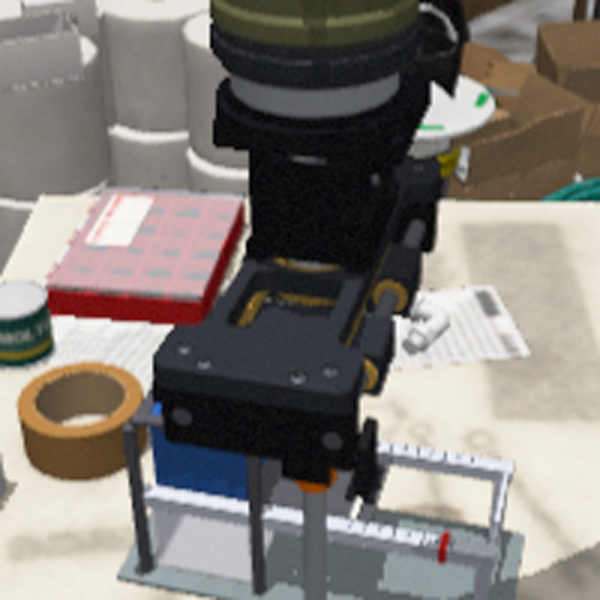

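Run:
```python
from h import *
w=snap("wrist"); s=snap("side");t=snap("top");crop(s,255,225,325,295,8,"s3d");crop(w,240,180,310,250,8,"w3d");crop(t,100,180,200,260,6,"t3d")
p,_,_=pose(); print(proj(w,p-[0,0,.1]),proj(s,p-[0,0,.1]))
```

```text
[[276.81313823 209.29073909]] [[284.61115262 281.79878181]]
```

View pics/s3d.png

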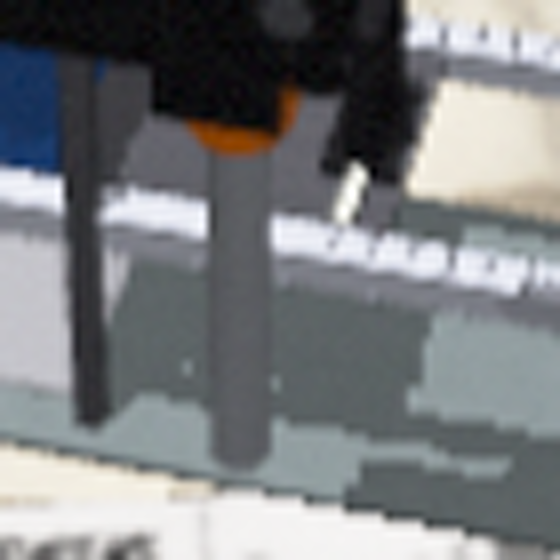

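View pics/w3d.png

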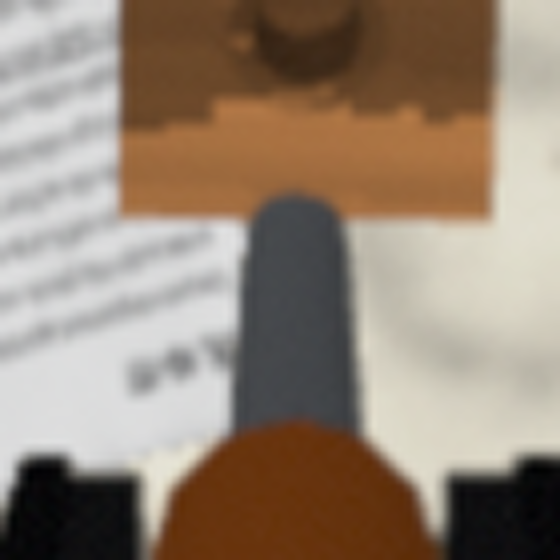

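Request:
drive_tool([
  [[0, -0.2, -0.35], [-0.003, 0, 0]],
  [[0, -0.4, -0.65], [0, 0, 0]],
  [[0, -0.5, -0.8], [0, 0, 0]],
  [[0, -0.5, -0.8], [0, 0, 0]],
  [[0, -0.5, -0.8], [0, 0, 0]],
  [[0, -0.5, -0.8], [0, 0, 0]],
  [[0, -0.4, -0.65], [0, 0, 0]],
  [[0, -0.26, -0.4], [0, 0, 0]],
  [[0, 0, 0], [0, 0, 0]],
  [[0, 0, 0], [0, 0, 0]],
])

```text
time_s: 8.15
tool_pos: [0.6536, 0.0405, 0.2827]
tool_rot: [35.0, 89.9, 120.5]
force: [-0.2, 0.7, -0.8]
grip_width: 0.0213
```

Run:
```python
from h import *
tgt=H+UX*.002; tgt[2]=.282
need(tgt,UY)
w=snap("wrist","wrist4"); s=snap("side","side4");t=snap("top");crop(s,215,150,295,250,6,"s4c")
p,_,_=pose()
q=p-[0,0,.1]
print(proj(s,q),proj(w,q))
```

```text
t 8.15 pos [0.6536 0.0405 0.2827] grip 0.0213 F [-0.2  0.7 -0.8] q [ 29.  25. -50.  76.  19.  88.  67.]
R cols x,z [-0.001  0.002 -1.   ] [0.078 0.997 0.002]
shift total(units, current axes) [ 0.017 -0.016 -0.078]
turn deg [ 0.04  0.09 -0.06] units [ 0.0003  0.0007 -0.0005]
shift in target-tool axes [ 0.017 -0.016 -0.078]
[[248.34786862 196.65988797]] [[277.41261112 208.58642199]]
```

View pics/wrist4.png

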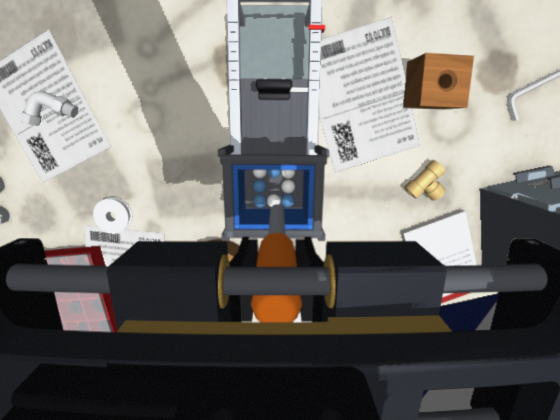

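View pics/s4c.png

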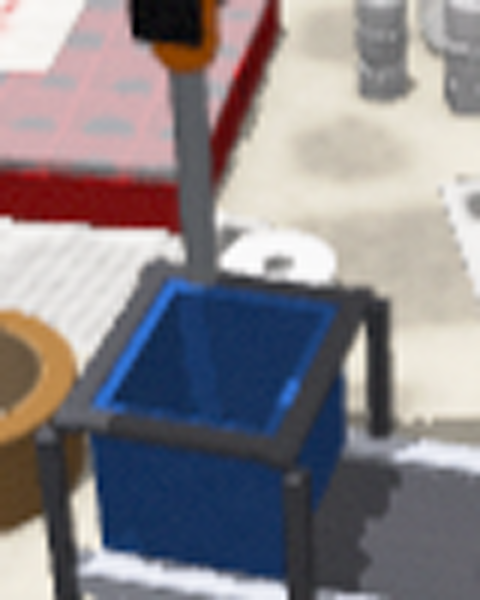

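Run:
```python
from h import *
w=snap("wrist");crop(w,210,140,340,240,6,"w4c")
W=lambda u:((u-[210,140]+.5)*6-.5).round(0).tolist()
f=lambda x,y,z:H+UX*x+UY*y+[0,0,z]
print([W(proj(w,f(x,y,.15))[0]) for x,y in((-.028,.035),(-.028,-.035),(.028,0.035))])
print([W(proj(w,f(x,y,.15))[0]) for x,y in((-.048,.055),(-.048,-.055))])
p,_,_=pose();print(W(proj(w,p-[0,0,.1])[0]))
print("beads grid",[W(proj(w,f(x,y,.088))[0]) for x in(-.0175,0,.0175) for y in (-.017,0,.017)])
```

```text
[[589.0, 188.0], [160.0, 187.0], [580.0, 515.0]]
[[717.0, 65.0], [32.0, 63.0]]
[397.0, 415.0]
beads grid [[292.0, 194.0], [379.0, 194.0], [465.0, 195.0], [293.0, 281.0], [379.0, 282.0], [464.0, 282.0], [294.0, 367.0], [379.0, 367.0], [463.0, 367.0]]
```

View pics/w4c.png

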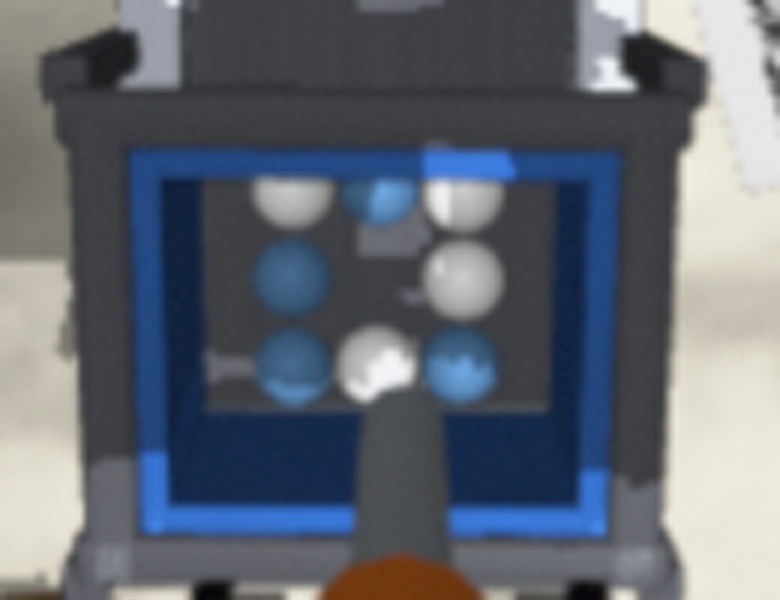

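Request:
drive_tool([
  [[0, 0.035, -0.08], [0, 0, 0]],
  [[0, 0, 0], [0, 0, 0]],
  [[0.3, 0, 0], [0, 0, 0]],
  [[0.4, 0, 0], [0, 0, 0]],
  [[0.4, 0, 0], [0, 0, 0]],
  [[0.4, 0, 0], [0, 0, 0]],
  [[0.3, 0, 0], [0, 0, 0]],
  [[0, 0, 0], [0, 0, 0]],
  [[0, 0, 0], [0, 0, 0]],
])

```text
time_s: 9.25
tool_pos: [0.6525, 0.0358, 0.2107]
tool_rot: [67.2, 90.0, 152.7]
force: [0.5, 0.0, -0.9]
grip_width: 0.0212
```

Run:
```python
from h import *
tgt=H.copy(); tgt[2]=.187
need(tgt,UY); print(st(pose()[0]))
w=snap("wrist");crop(w,210,140,340,240,6,"w5c")
```

```text
t 9.25 pos [0.6525 0.0358 0.2107] grip 0.0212 F [ 0.5  0.  -0.9] q [ 30.  26. -49.  82.  20.  80.  67.]
R cols x,z [-0.  0. -1.] [0.079 0.997 0.   ]
shift total(units, current axes) [0.593 0.015 0.041]
turn deg [-0.03  0.01 -0.02] units [-0.0002  0.0001 -0.0002]
shift in target-tool axes [0.593 0.015 0.041]
[ 0.00060485 -0.00162704  0.21073131]
```

View pics/w5c.png

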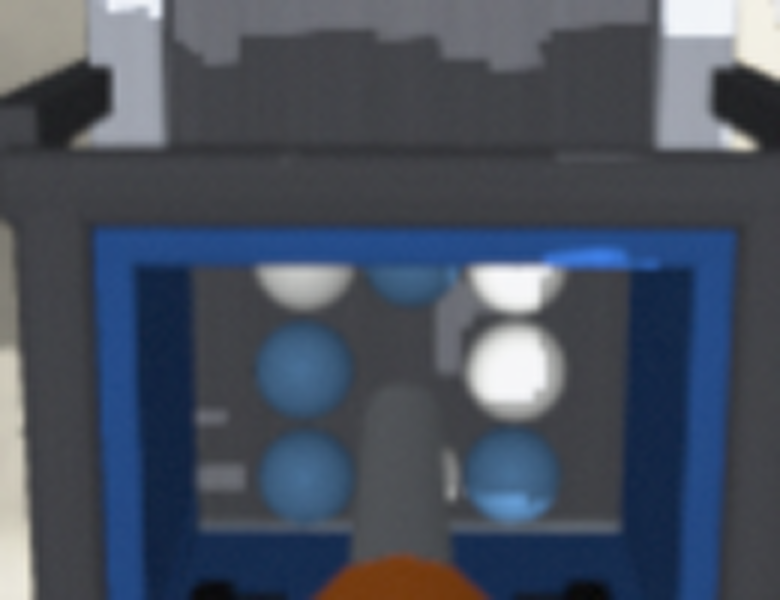

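Request:
drive_tool([
  [[0.1, 0, 0.03], [0, 0, 0]],
  [[0.2, 0, 0], [0, 0, 0]],
  [[0.2, 0, 0], [0, 0, 0]],
  [[0.09, 0, 0], [0, 0, 0]],
  [[0, 0, 0], [0, 0, 0]],
  [[0, 0, 0], [0, 0, 0]],
])

```text
time_s: 9.9
tool_pos: [0.6526, 0.0369, 0.1873]
tool_rot: [105.2, 90.0, -169.3]
force: [-0.3, 0.9, -0.3]
grip_width: 0.0212
```

Run:
```python
from h import *
tgt=H.copy(); tgt[2]=.187
need(tgt,UY); print(st(pose()[0]))
w=snap("wrist");crop(w,210,140,340,240,6,"w6c")
```

```text
t 9.9 pos [0.6526 0.0369 0.1873] grip 0.0212 F [-0.3  0.9 -0.3] q [ 30.  27. -49.  84.  20.  78.  66.]
R cols x,z [-0. -0. -1.] [ 0.079  0.997 -0.   ]
shift total(units, current axes) [0.007 0.016 0.013]
turn deg [-0.03 -0.   -0.01] units [-0.0003 -0.     -0.    ]
shift in target-tool axes [0.007 0.016 0.013]
[ 0.00064544 -0.00051317  0.18726061]
```

View pics/w6c.png

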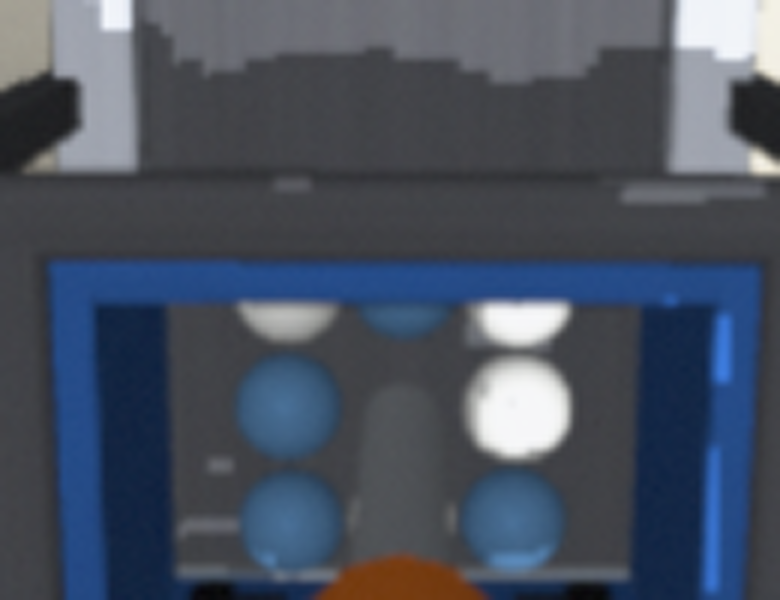

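Request:
drive_tool([
  [[0, 0, 0.1], [0, 0, 0]],
  [[0, 0, 0.1], [0, 0, 0]],
  [[0, 0, 0.1], [0, 0, 0]],
  [[0, 0, 0.08], [0, 0, 0]],
  [[0, 0, 0], [0, 0, 0]],
  [[0, 0, 0], [0, 0, 0]],
])

```text
time_s: 10.55
tool_pos: [0.6539, 0.0517, 0.1873]
tool_rot: [-172.3, 90.0, -86.8]
force: [-0.7, -1.1, -0.5]
grip_width: 0.0213
```

Run:
```python
from h import *
tgt=H-UY*.015; tgt[2]=.187
need(tgt,UY); print(st(pose()[0]))
w=snap("wrist");crop(w,210,140,340,240,6,"w7c")
```

```text
t 10.55 pos [0.6539 0.0517 0.1873] grip 0.0213 F [-0.7 -1.1 -0.5] q [ 29.  27. -49.  84.  21.  78.  65.]
R cols x,z [ 0.    -0.001 -1.   ] [ 0.079  0.997 -0.001]
shift total(units, current axes) [ 0.008  0.018 -0.734]
turn deg [-0.05 -0.04  0.  ] units [-0.0004 -0.0003  0.    ]
shift in target-tool axes [ 0.008  0.019 -0.734]
[0.00074099 0.01434401 0.18731674]
```

View pics/w7c.png

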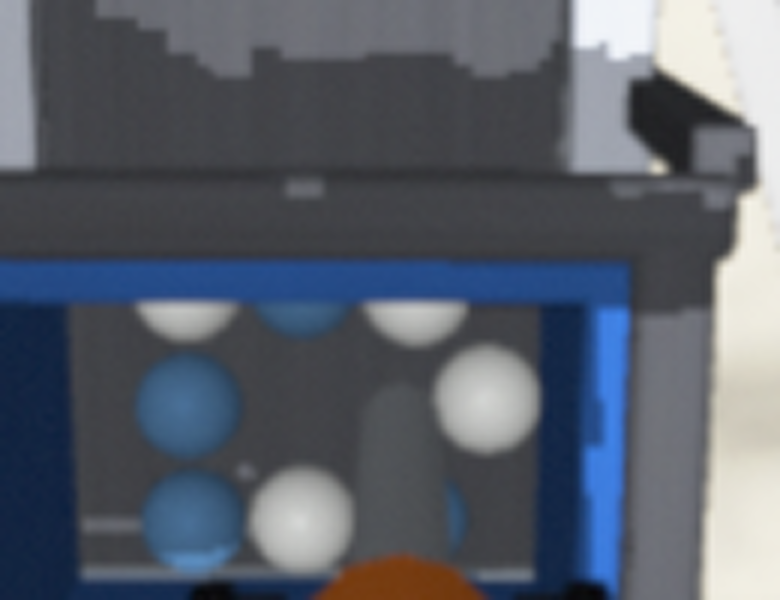

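Request:
drive_tool([
  [[0, 0, -0.12], [0, 0, 0]],
  [[0, 0, -0.15], [0, 0, 0]],
  [[0, 0, -0.15], [0, 0, 0]],
  [[0, 0, -0.15], [0, 0, 0]],
  [[0, 0, -0.15], [0, 0, 0]],
  [[0, 0, -0.04], [0, 0, 0]],
  [[0, 0, 0], [0, 0, 0]],
  [[0, 0, 0], [0, 0, 0]],
])

```text
time_s: 11.4
tool_pos: [0.6514, 0.0224, 0.1875]
tool_rot: [-27.5, 90.0, 58.0]
force: [0.0, 1.1, -1.5]
grip_width: 0.0213
```

Run:
```python
from h import *
tgt=H+UY*.015; tgt[2]=.187
need(tgt,UY); print(st(pose()[0]))
w=snap("wrist");crop(w,210,140,340,240,6,"w8c")
```

```text
t 11.4 pos [0.6514 0.0224 0.1875] grip 0.0213 F [ 0.   1.1 -1.5] q [ 32.  27. -49.  84.  20.  78.  67.]
R cols x,z [ 0.  0. -1.] [0.078 0.997 0.   ]
shift total(units, current axes) [0.012 0.015 0.752]
turn deg [0.   0.02 0.01] units [0.     0.0002 0.0001]
shift in target-tool axes [0.011 0.015 0.752]
[ 0.00058874 -0.01508918  0.18745015]
```

View pics/w8c.png

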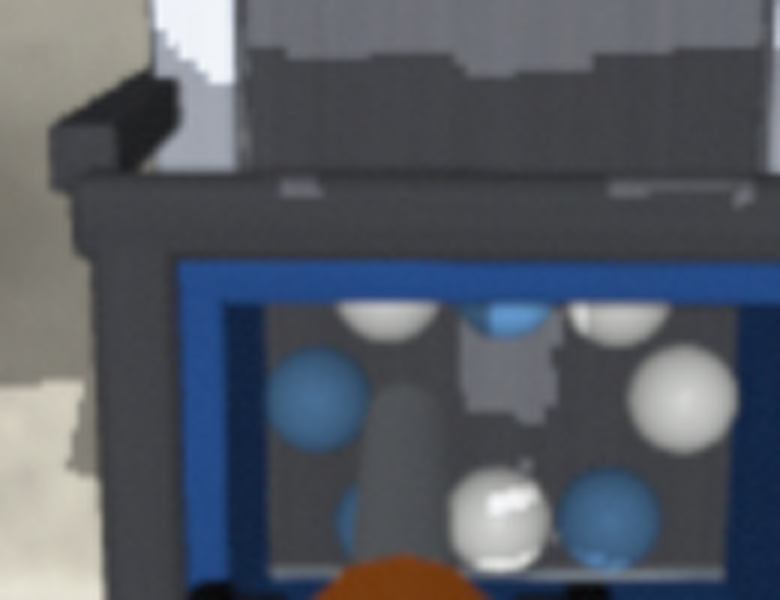

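Request:
drive_tool([
  [[0, -0.05, 0.12], [0, 0, 0]],
  [[0, -0.05, 0.15], [0, 0, 0]],
  [[0, -0.05, 0.15], [0, 0, 0]],
  [[0, 0, 0.15], [0, 0, 0]],
  [[0, 0, 0.15], [0, 0, 0]],
  [[0, 0, 0.02], [0, 0, 0]],
  [[0, 0, 0], [0, 0, 0]],
  [[0, 0, 0], [0, 0, 0]],
])

```text
time_s: 12.25
tool_pos: [0.6598, 0.0506, 0.1874]
tool_rot: [-150.8, 90.0, -65.4]
force: [-0.4, -0.2, -1.2]
grip_width: 0.0209
```

Run:
```python
from h import *
tgt=H-UY*.015-UX*.005; tgt[2]=.187
need(tgt,UY); print(st(pose()[0]))
w=snap("wrist");crop(w,210,140,340,240,6,"w9c")
```

```text
t 12.25 pos [0.6598 0.0506 0.1874] grip 0.0209 F [-0.4 -0.2 -1.2] q [ 28.  28. -48.  83.  21.  79.  65.]
R cols x,z [ 0. -0. -1.] [ 0.079  0.997 -0.   ]
shift total(units, current axes) [ 0.01   0.293 -0.716]
turn deg [-0.05 -0.02  0.01] units [-0.0004 -0.0001  0.0001]
shift in target-tool axes [ 0.01   0.293 -0.716]
[0.00673983 0.01362299 0.18738863]
```

View pics/w9c.png

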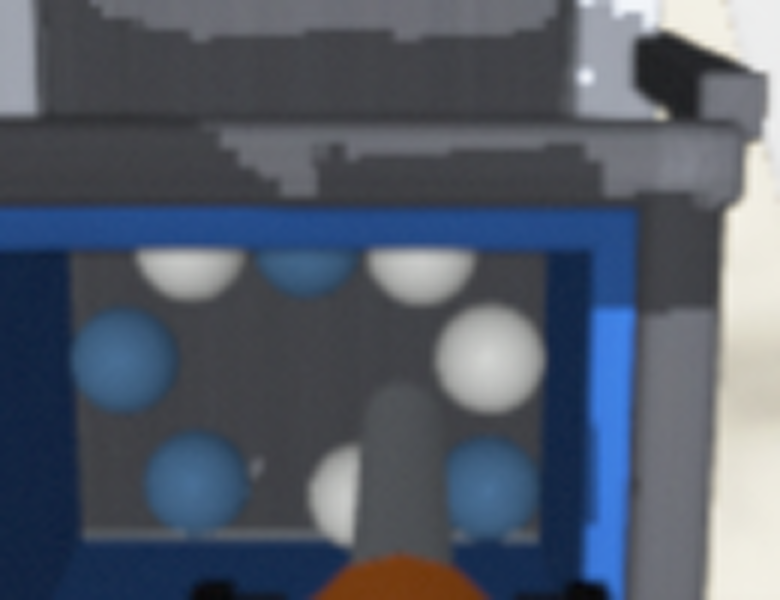

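Request:
drive_tool([
  [[0, 0.1, -0.12], [0, 0, 0]],
  [[0, 0.1, -0.15], [0, 0, 0]],
  [[0, 0.1, -0.15], [0, 0, 0]],
  [[0, 0, -0.15], [0, 0, 0]],
  [[0, 0, -0.15], [0, 0, 0]],
  [[0, 0, 0], [0, 0, 0]],
  [[0, 0, 0], [0, 0, 0]],
])

```text
time_s: 13.0
tool_pos: [0.6455, 0.0232, 0.1874]
tool_rot: [-20.2, 90.0, 65.3]
force: [0.1, 0.5, -1.2]
grip_width: 0.0212
```

Run:
```python
from h import *
tgt=H+UY*.015-UX*.005; tgt[2]=.187
need(tgt,UY); print(st(pose()[0]))
w=snap("wrist");crop(w,210,140,340,240,6,"w10c")
```

```text
t 13.0 pos [0.6455 0.0232 0.1874] grip 0.0212 F [ 0.1  0.5 -1.2] q [ 32.  26. -49.  85.  20.  78.  67.]
R cols x,z [ 0.  0. -1.] [0.079 0.997 0.   ]
shift total(units, current axes) [ 0.01  -0.008  0.744]
turn deg [-0.03  0.01  0.01] units [-0.0003  0.0001  0.    ]
shift in target-tool axes [ 0.009 -0.008  0.744]
[-0.00532937 -0.01475867  0.1873727 ]
```

View pics/w10c.png

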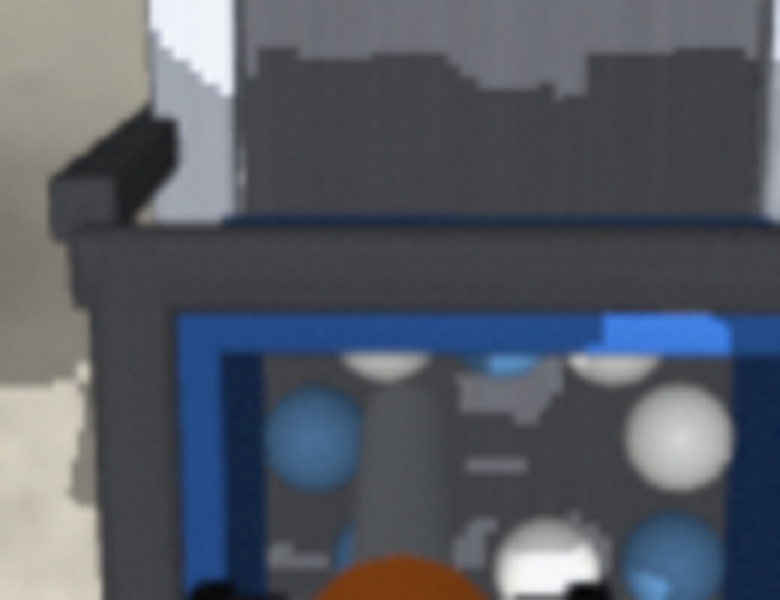

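Left again, then right, then to the middle (further strokes).

Request:
drive_tool([
  [[0, 0, 0.12], [0, 0, 0]],
  [[0, 0, 0.15], [0, 0, 0]],
  [[0, 0, 0.15], [0, 0, 0]],
  [[0, 0, 0.15], [0, 0, 0]],
  [[0, 0, 0.15], [0, 0, 0]],
  [[0, 0, 0.02], [0, 0, 0]],
  [[0, 0, 0], [0, 0, 0]],
  [[0, 0, 0], [0, 0, 0]],
])

```text
time_s: 13.85
tool_pos: [0.6478, 0.0521, 0.1872]
tool_rot: [161.3, 90.0, -113.3]
force: [-0.2, -0.7, 0.1]
grip_width: 0.0213
```

Run:
```python
from h import *
tgt=H-UY*.015+UX*.004; tgt[2]=.187
need(tgt,UY); print(st(pose()[0]))
w=snap("wrist");crop(w,210,140,340,240,6,"w11c")
```

```text
t 13.85 pos [0.6478 0.0521 0.1872] grip 0.0213 F [-0.2 -0.7  0.1] q [ 29.  27. -49.  85.  20.  78.  65.]
R cols x,z [-0. -0. -1.] [ 0.08   0.997 -0.   ]
shift total(units, current axes) [ 0.006 -0.233 -0.73 ]
turn deg [-0.07 -0.02 -0.01] units [-0.0006 -0.0002 -0.0001]
shift in target-tool axes [ 0.006 -0.232 -0.73 ]
[-0.00529974  0.01421952  0.18724046]
```

View pics/w11c.png

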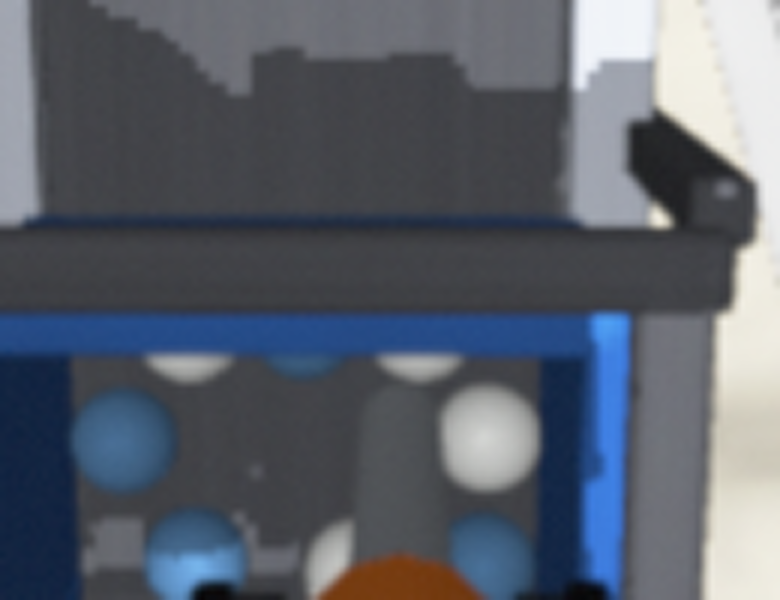

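Request:
drive_tool([
  [[0, 0, -0.15], [0, 0, 0]],
  [[0, 0.06, -0.15], [0, 0, 0]],
  [[0, 0.06, -0.15], [0, 0, 0]],
  [[0, 0, -0.15], [0, 0, 0]],
  [[0, 0, -0.12], [0, 0, 0]],
  [[0, 0, 0], [0, 0, 0]],
  [[0, 0, 0], [0, 0, 0]],
])

```text
time_s: 14.6
tool_pos: [0.6407, 0.024, 0.1873]
tool_rot: [127.1, 90.0, -147.5]
force: [1.4, -0.3, 0.0]
grip_width: 0.021
```

Request:
drive_tool([
  [[0, 0, 0.15], [0, 0, 0]],
  [[0, 0, 0.15], [0, 0, 0]],
  [[0, 0, 0.15], [0, 0, 0]],
  [[0, 0, 0.15], [0, 0, 0]],
  [[0, 0, 0.12], [0, 0, 0]],
  [[0, 0, 0], [0, 0, 0]],
  [[0, 0, 0], [0, 0, 0]],
])

```text
time_s: 15.3
tool_pos: [0.6425, 0.0532, 0.187]
tool_rot: [104.9, 89.9, -169.6]
force: [0.5, -0.4, -0.7]
grip_width: 0.0214
```

Run:
```python
from h import *
tgt=H.copy(); tgt[2]=.187
need(tgt,UY); print(st(pose()[0]))
w=snap("wrist");crop(w,210,140,340,240,6,"w12c")
```

```text
t 15.3 pos [0.6425 0.0532 0.187 ] grip 0.0214 F [ 0.5 -0.4 -0.7] q [ 30.  26. -49.  85.  20.  78.  65.]
R cols x,z [-0.001 -0.    -1.   ] [ 0.078  0.997 -0.   ]
shift total(units, current axes) [-0.    -0.267 -0.373]
turn deg [-0.   -0.02 -0.07] units [-0.     -0.0002 -0.0006]
shift in target-tool axes [-0.    -0.267 -0.373]
[-0.01067496  0.01490362  0.18699542]
```

View pics/w12c.png

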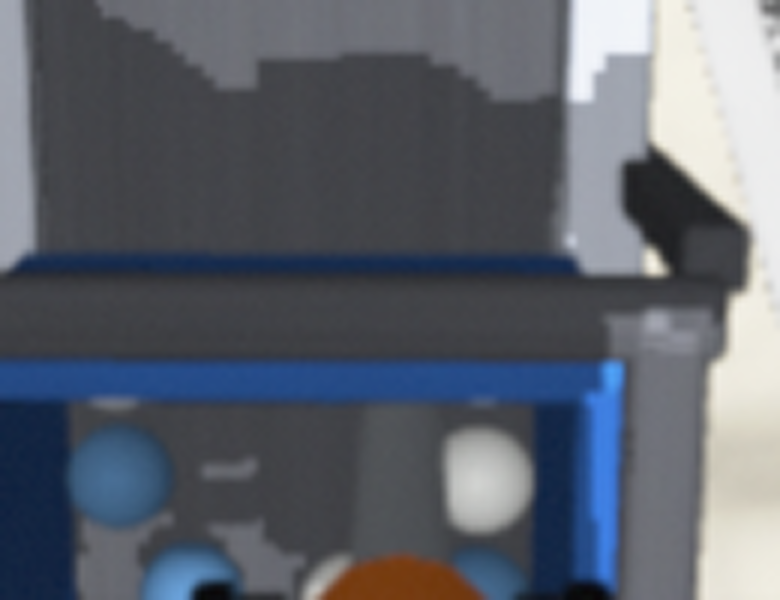

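Request:
drive_tool([
  [[0, -0.12, -0.18], [0, 0, 0]],
  [[0, -0.12, -0.18], [0, 0, 0]],
  [[-0.3, 0, 0], [0, 0, 0]],
  [[-0.4, 0, 0], [0, 0, 0]],
  [[-0.6, 0, 0], [0, 0, 0]],
  [[-0.6, 0, 0], [0, 0, 0]],
  [[-0.4, 0, 0], [0, 0, 0]],
  [[-0.15, 0, 0], [0, 0, 0]],
  [[0, 0, 0], [0, 0, 0]],
])

```text
time_s: 16.25
tool_pos: [0.6518, 0.0383, 0.2865]
tool_rot: [-84.6, 89.9, 0.9]
force: [-0.2, 0.1, -1.0]
grip_width: 0.0214
```

Run:
```python
from h import *
need([.5408,.2585,.282],UY)
w=snap("wrist","w13");crop(w,210,140,340,240,6,"w13c")
p,_,_=pose();print(proj(w,p-[0,0,.1]))
```

```text
t 16.25 pos [0.6518 0.0383 0.2865] grip 0.0214 F [-0.2  0.1 -1. ] q [ 30.  24. -50.  76.  18.  88.  68.]
R cols x,z [ 0.002  0.    -1.   ] [0.079 0.997 0.   ]
shift total(units, current axes) [0.108 3.2   5.27 ]
turn deg [-0.02  0.01  0.1 ] units [-0.0002  0.0001  0.0008]
shift in target-tool axes [0.112 3.198 5.271]
[[276.01232054 207.5355112 ]]
```

View pics/w13c.png

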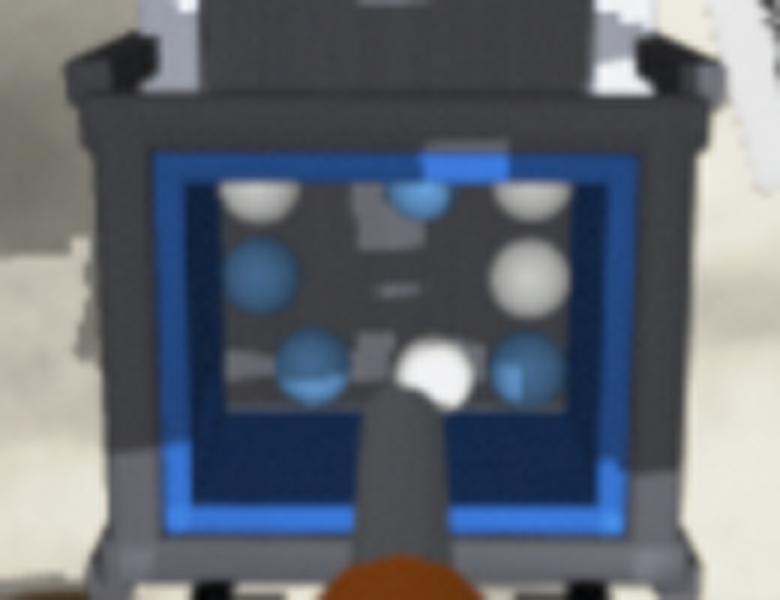

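Request:
drive_tool([
  [[0.1, 0.2, 0.35], [0, 0, 0]],
  [[0, 0.4, 0.65], [0, 0, 0]],
  [[0, 0.5, 0.8], [0, 0, 0]],
  [[0, 0.5, 0.8], [0, 0, 0]],
  [[0, 0.5, 0.8], [0, 0, 0]],
  [[0, 0.5, 0.8], [0, 0, 0]],
  [[0, 0.36, 0.65], [0, 0, 0]],
  [[0, 0.24, 0.42], [0, 0, 0]],
  [[0, 0, 0], [0, 0, 0]],
  [[0, 0, 0], [0, 0, 0]],
])

```text
time_s: 17.3
tool_pos: [0.5397, 0.2582, 0.2803]
tool_rot: [142.2, 89.9, -132.2]
force: [0.6, -0.0, -1.2]
grip_width: 0.0212
```

Run:
```python
from h import *
need([.5408,.2585,.282],UY)
w=snap("wrist","w14");crop(w,225,140,325,240,6,"w14c");s=snap("side");crop(s,230,250,330,370,5,"s14c")
p,_,_=pose();print(proj(w,p-[0,0,.1]),proj(s,p-[0,0,.1]))
```

```text
t 17.3 pos [0.5397 0.2582 0.2803] grip 0.0212 F [ 0.6 -0.  -1.2] q [ 16.  18. -56.  84.  15.  85.  46.]
R cols x,z [-0.001 -0.001 -1.   ] [ 0.078  0.997 -0.001]
shift total(units, current axes) [-0.043 -0.028  0.01 ]
turn deg [ 0.05 -0.08 -0.06] units [ 0.0004 -0.0007 -0.0005]
shift in target-tool axes [-0.043 -0.028  0.01 ]
[[274.80646464 210.29776827]] [[284.55076909 281.63831837]]
```

View pics/w14c.png

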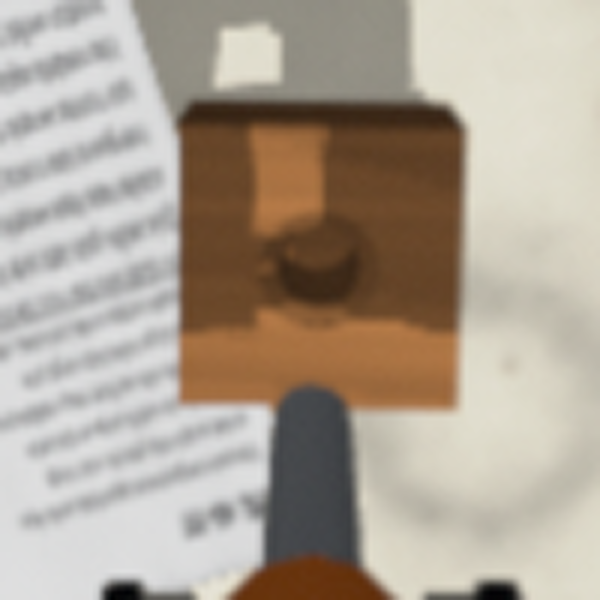

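View pics/s14c.png

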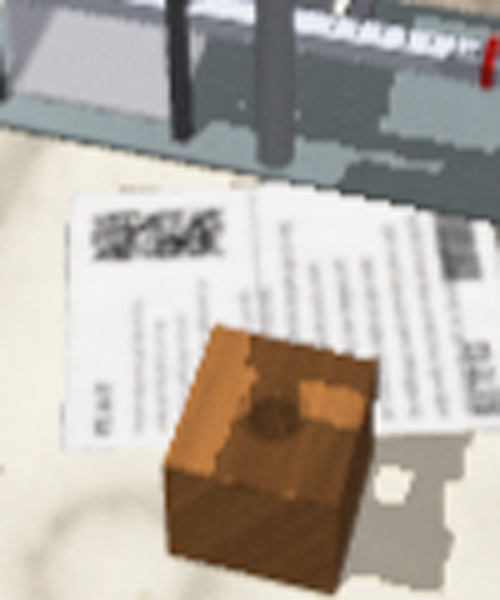

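Run:
```python
from h import *
w=snap("wrist");s=snap("side")
u=((318+.5)/6-.5+225,(264+.5)/6-.5+140);print(plane(w,u,.055))
v=((274+.5)/5-.5+230,(416+.5)/5-.5+250);print(plane(s,v,.055),tri(w,u,s,v))
print(plane(w,((321.)/6-.5+225,(265.)/6-.5+140),.055), [plane(w,((a+.5)/6-.5+225,(b+.5)/6-.5+140),.055)[:2].round(4) for a,b in((181,125),(466,125),(458,408),(180,404))])
# tip
tu=((311+.5)/6-.5+225,(387+33)/6-.5+140);print("tip",plane(w,tu,.18))
```

```text
[0.54194583 0.25779155 0.055     ]
[0.54065391 0.26059201 0.055     ] (array([0.54187057, 0.25781517, 0.05133154]), np.float64(0.0015136378678283439))
[0.54209839 0.25832047 0.055     ] [array([0.5098, 0.2313]), array([0.5147, 0.2914]), array([0.5765, 0.286 ]), array([0.5707, 0.225 ])]
tip [0.54182166 0.25641898 0.18      ]
```

Request:
drive_tool([
  [[0.4, -0.035, 0.02], [0, 0, 0]],
  [[0.6, 0, 0], [0, 0, 0]],
  [[0.7, 0, 0], [0, 0, 0]],
  [[0.6, 0, 0], [0, 0, 0]],
  [[0.4, 0, 0], [0, 0, 0]],
  [[0.2, 0, 0], [0, 0, 0]],
  [[0.1, 0, 0], [0, 0, 0]],
  [[0, 0, 0], [0, 0, 0]],
  [[0, 0, 0], [0, 0, 0]],
])

```text
time_s: 18.4
tool_pos: [0.5425, 0.2592, 0.1623]
tool_rot: [-61.9, 89.9, 23.5]
force: [0.3, -0.6, -1.5]
grip_width: 0.0216
```

Run:
```python
from h import *
need([.5413,.2588,.1075],UY)
w=snap("wrist");crop(w,225,140,325,240,6,"w15c");s=snap("side");crop(s,230,250,330,370,5,"s15c")
```

```text
t 18.4 pos [0.5425 0.2592 0.1623] grip 0.0216 F [ 0.3 -0.6 -1.5] q [ 15.  23. -54.  94.  19.  73.  43.]
R cols x,z [ 0.002  0.001 -1.   ] [0.079 0.997 0.001]
shift total(units, current axes) [ 1.37   0.032 -0.014]
turn deg [-0.03  0.04  0.08] units [-0.0003  0.0004  0.0007]
shift in target-tool axes [ 1.37   0.03  -0.013]
```

View pics/w15c.png

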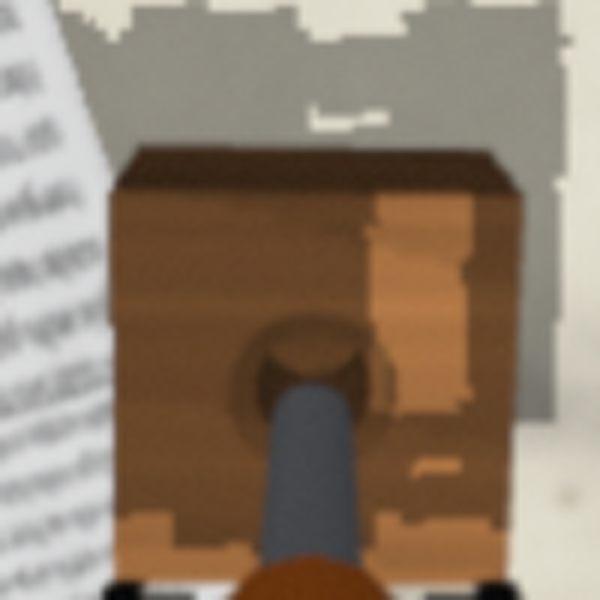

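View pics/s15c.png

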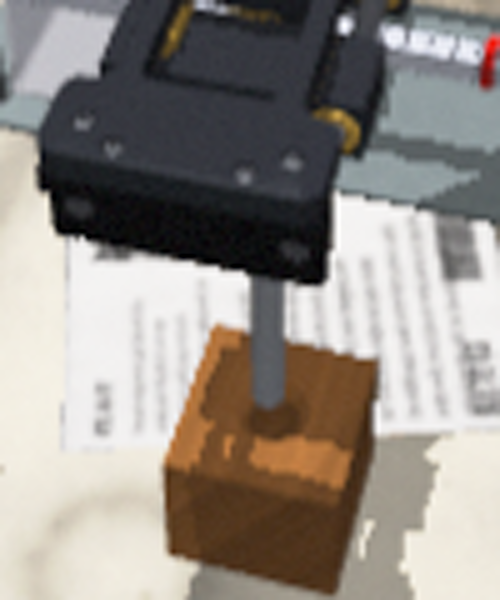

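Request:
drive_tool([
  [[0.2, 0.02, 0], [0, 0, 0]],
  [[0.3, 0, 0], [0, 0, 0]],
  [[0.3, 0, 0], [0, 0, 0]],
  [[0.3, 0, 0], [0, 0, 0]],
  [[0.2, 0, 0], [0, 0, 0]],
  [[0.04, 0, 0], [0, 0, 0]],
  [[0, 0, 0], [0, 0, 0]],
  [[0, 0, 0], [0, 0, 0]],
])

```text
time_s: 19.3
tool_pos: [0.5412, 0.259, 0.1077]
tool_rot: [-45.3, 90.0, 40.2]
force: [0.2, -0.5, -0.7]
grip_width: 0.0211
```

Run:
```python
from h import *
need([.5413,.2588,.1075],UY)
```

```text
t 19.3 pos [0.5412 0.259  0.1077] grip 0.0211 F [ 0.2 -0.5 -0.7] q [ 14.  26. -52.  97.  22.  68.  41.]
R cols x,z [ 0.  0. -1.] [0.079 0.997 0.   ]
shift total(units, current axes) [ 0.006 -0.002 -0.005]
turn deg [-0.03  0.01  0.01] units [-0.0002  0.0001  0.0001]
shift in target-tool axes [ 0.006 -0.002 -0.005]
```

Inserted to within about 1 mm of the bottom; release and wait.

Request:
drive_tool([
  [[0, 0, 0], [0, 0, 0]],
  [[0, 0, 0], [0, 0, 0]],
  [[0, 0, 0], [0, 0, 0]],
  [[0, 0, 0], [0, 0, 0]],
  [[0, 0, 0], [0, 0, 0]],
  [[0, 0, 0], [0, 0, 0]],
], hand=0.2)

```text
time_s: 19.9
tool_pos: [0.5412, 0.2589, 0.1077]
tool_rot: [-161.2, 90.0, -75.7]
force: [-0.1, -0.4, 0.8]
grip_width: 0.0509
```

Request:
drive_tool([
  [[-0.3, 0, 0], [0, 0, 0]],
  [[-0.6, 0, 0], [0, 0, 0]],
  [[-0.8, 0, 0], [0, 0, 0]],
  [[-0.9, 0, 0], [0, 0, 0]],
  [[-0.9, 0, 0], [0, 0, 0]],
  [[-0.5, 0, 0], [0, 0, 0]],
  [[0, 0, 0], [0, 0, 0]],
  [[0, 0, 0], [0, 0, 0]],
])

```text
time_s: 20.7
tool_pos: [0.5411, 0.2589, 0.268]
tool_rot: [-99.5, 90.0, -14.0]
force: [-0.7, 0.2, -0.6]
grip_width: 0.0523
```

Run:
```python
from h import *
g=H-UX*.110; g[2]=.28
need(g,UX);need(g,-UX)
w=snap("wrist","w16");s=snap("side");crop(s,180,180,380,380,4,"s16c")
```

```text
t 20.7 pos [0.5411 0.2589 0.268 ] grip 0.0523 F [-0.7  0.2 -0.6] q [ 16.  19. -56.  85.  16.  84.  46.]
R cols x,z [ 0.001 -0.    -1.   ] [ 0.079  0.997 -0.   ]
shift total(units, current axes) [-0.299 -0.451 -5.301]
turn deg [8.998e+01 3.000e-02 4.000e-02] units [7.498e-01 2.000e-04 3.000e-04]
shift in target-tool axes [-0.3   -5.301  0.448]
t 20.7 pos [0.5411 0.2589 0.268 ] grip 0.0523 F [-0.7  0.2 -0.6] q [ 16.  19. -56.  85.  16.  84.  46.]
R cols x,z [ 0.001 -0.    -1.   ] [ 0.079  0.997 -0.   ]
shift total(units, current axes) [-0.299 -0.451 -5.301]
turn deg [-9.002e+01 -4.000e-02  3.000e-02] units [-7.502e-01 -3.000e-04  2.000e-04]
shift in target-tool axes [-0.3    5.301 -0.448]
```

View pics/w16.png

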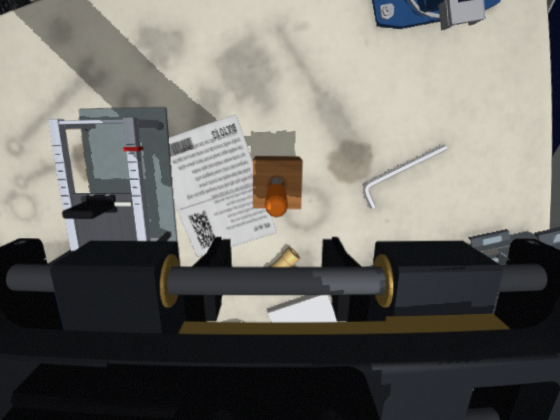

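View pics/s16c.png

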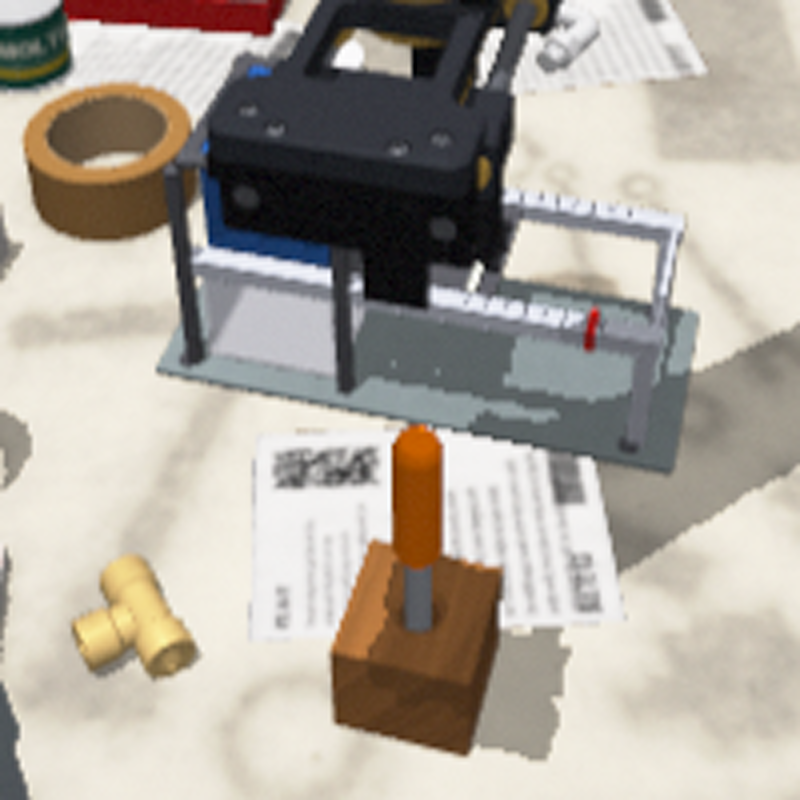

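Run:
```python
from h import *
p,R,o=pose();g=H-UX*.110; g[2]=.26
s=np.array([0,.04,.13,.23,.33,.43,.53,.63,.73,.83,.91,.97,1]);pts=p+np.outer(s,g-p)
rows(pts,85.5-90*np.linspace(0,1,13))
```

```text
[0.01, -0.02, -0.21] 0.062
[0.01, -0.1, -0.47] 0.062
[0.02, -0.18, -0.5] 0.062
[0.02, -0.24, -0.47] 0.062
[0.02, -0.3, -0.43] 0.062
[0.02, -0.36, -0.39] 0.062
[0.02, -0.41, -0.34] 0.062
[0.02, -0.45, -0.29] 0.063
[0.02, -0.48, -0.22] 0.062
[0.01, -0.4, -0.13] 0.062
[0.01, -0.31, -0.06] 0.062
[0.0, -0.16, -0.01] 0.062
```

Request:
drive_tool([
  [[0.01, -0.02, -0.21], [0.062, 0, 0]],
  [[0.01, -0.1, -0.47], [0.062, 0, 0]],
  [[0.02, -0.18, -0.5], [0.062, 0, 0]],
  [[0.02, -0.24, -0.47], [0.062, 0, 0]],
  [[0.02, -0.3, -0.43], [0.062, 0, 0]],
  [[0.02, -0.36, -0.39], [0.062, 0, 0]],
  [[0.02, -0.41, -0.34], [0.062, 0, 0]],
  [[0.02, -0.45, -0.29], [0.063, 0, 0]],
  [[0.02, -0.48, -0.22], [0.063, 0, 0]],
  [[0.01, -0.4, -0.13], [0.063, 0, 0]],
], hand=0)

```text
time_s: 21.8
tool_pos: [0.5425, 0.0641, 0.2593]
tool_rot: [-179.4, 89.8, -169.1]
force: [-0.9, -1.1, 0.3]
grip_width: 0.0431
```

Request:
drive_tool([
  [[0, -0.31, -0.06], [0.063, 0, 0]],
  [[0, -0.16, -0.01], [0.063, 0, 0]],
  [[0, 0, 0], [0, 0, 0]],
  [[0, 0, 0], [0, 0, 0]],
])

```text
time_s: 22.2
tool_pos: [0.5427, 0.0472, 0.26]
tool_rot: [173.7, 89.9, 169.5]
force: [-0.0, 0.8, 0.5]
grip_width: 0.0434
```

Run:
```python
from h import *
g=H-UX*.110; g[2]=.26
need(g,UX)
w=snap("wrist","w17")
P=[H+UX*x+UY*y+[0,0,z] for x,y,z in((-.11,-.018,.131),(-.11,.018,.131),(-.105,0.018,.131),(-.115,.018,.131),(-.173,.045,.086))]
print(proj(w,P).round(1).tolist(), proj(w,pose()[0]))
```

```text
t 22.2 pos [0.5427 0.0472 0.26  ] grip 0.0434 F [-0.   0.8  0.5] q [ 29.   7. -40.  94.   5.  81. -16.]
R cols x,z [-0.002  0.    -1.   ] [ 0.997 -0.074 -0.002]
shift total(units, current axes) [-0.    -0.028 -0.006]
turn deg [ 0.28 -0.1  -0.01] units [ 0.0023 -0.0008 -0.0001]
shift in target-tool axes [-0.    -0.028 -0.006]
[[276.3, 218.9], [276.5, 183.5], [281.7, 183.5], [271.4, 183.5], [219.2, 151.4]] [[276.91474579 253.36619185]]
```

View pics/w17.png

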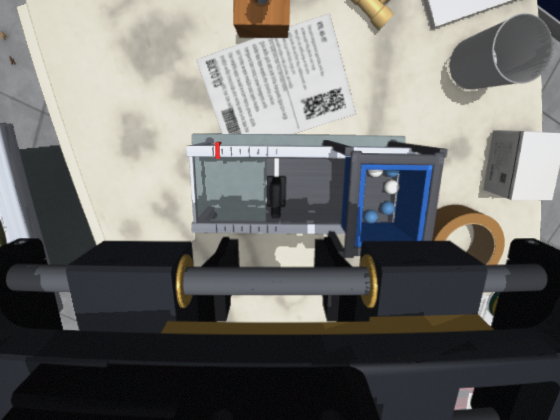

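Request:
drive_tool([
  [[0.4, -0.015, 0], [0.002, 0, 0]],
  [[0.7, 0, 0], [0, 0, 0]],
  [[0.8, 0, 0], [0, 0, 0]],
  [[0.8, 0, 0], [0, 0, 0]],
  [[0.6, 0, 0], [0, 0, 0]],
  [[0.4, 0, 0], [0, 0, 0]],
  [[0.2, 0, 0], [0, 0, 0]],
  [[0.1, 0, 0], [0, 0, 0]],
  [[0, 0, 0], [0, 0, 0]],
  [[0, 0, 0], [0, 0, 0]],
])

```text
time_s: 23.25
tool_pos: [0.544, 0.0465, 0.102]
tool_rot: [1.4, 89.9, -3.2]
force: [0.1, 0.0, -0.4]
grip_width: 0.044
```

Run:
```python
from h import *
g=H-UX*.110; g[2]=.098
need(g,UX)
w=snap("wrist","w18");s=snap("side");crop(s,180,120,380,320,4,"s18c")
```

```text
t 23.25 pos [0.544  0.0465 0.102 ] grip 0.044 F [ 0.1  0.  -0.4] q [ 27.  15. -39. 105.  10.  63. -20.]
R cols x,z [ 0.002 -0.    -1.   ] [ 0.997 -0.081  0.002]
shift total(units, current axes) [ 0.1   -0.013 -0.04 ]
turn deg [-0.14  0.1  -0.  ] units [-0.0012  0.0009 -0.    ]
shift in target-tool axes [ 0.1   -0.013 -0.04 ]
```

View pics/w18.png

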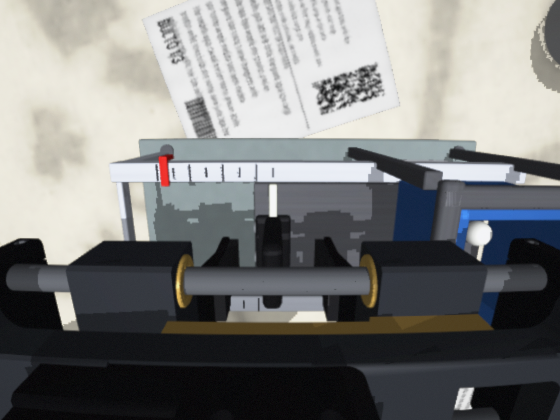

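View pics/s18c.png

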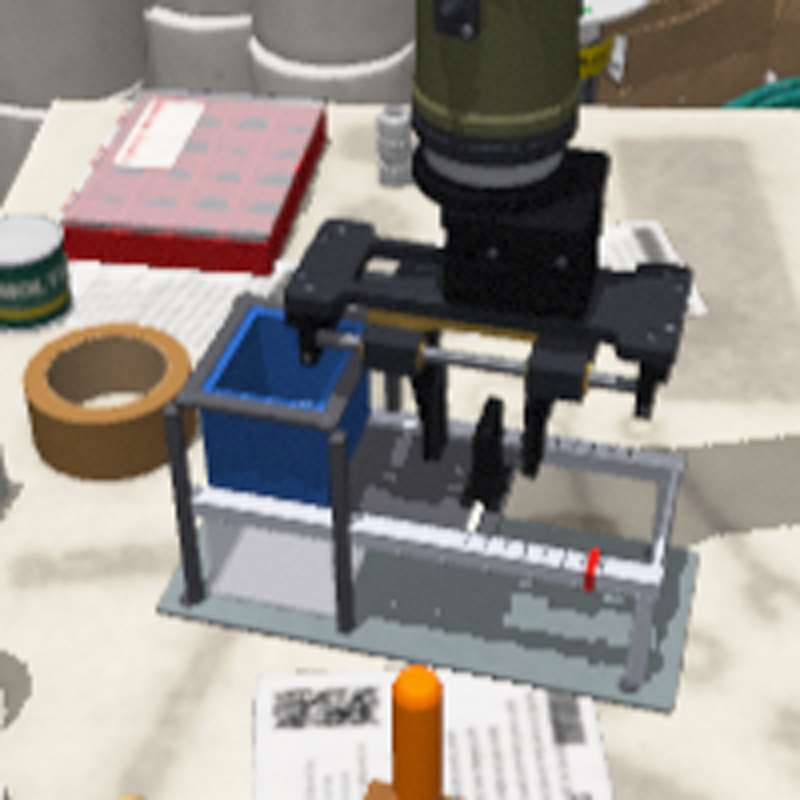

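Request:
drive_tool([
  [[0.1, 0, -0.05], [0, 0, 0]],
  [[0, 0, 0], [0, 0, 0]],
  [[0, 0, 0], [0, 0, 0]],
  [[0, 0, 0], [0, 0, 0]],
  [[0, 0, 0], [0, 0, 0]],
  [[0, 0, 0], [0, 0, 0]],
  [[0, 0, 0], [0, 0, 0]],
], hand=-1, squeeze=40)

```text
time_s: 24.05
tool_pos: [0.5419, 0.0465, 0.097]
tool_rot: [10.6, 89.9, 5.9]
force: [4.1, -0.9, -1.9]
grip_width: 0.0097
```

Run:
```python
from h import *
g=H-UX*.110; g[2]=.098
need(g,UX)
w=snap("wrist");t=snap("top");s=snap("side")
crop(w,140,140,300,260,5,"w19c");crop(t,220,220,320,300,6,"t19c");crop(s,280,210,350,280,8,"s19c")
```

```text
t 24.05 pos [0.5419 0.0465 0.097 ] grip 0.0097 F [ 4.1 -0.9 -1.9] q [ 27.  15. -39. 106.  10.  63. -21.]
R cols x,z [ 0.001  0.    -1.   ] [ 0.997 -0.081  0.001]
shift total(units, current axes) [-0.025 -0.007  0.012]
turn deg [-0.16  0.08 -0.02] units [-0.0014  0.0007 -0.0001]
shift in target-tool axes [-0.025 -0.007  0.012]
```

View pics/w19c.png

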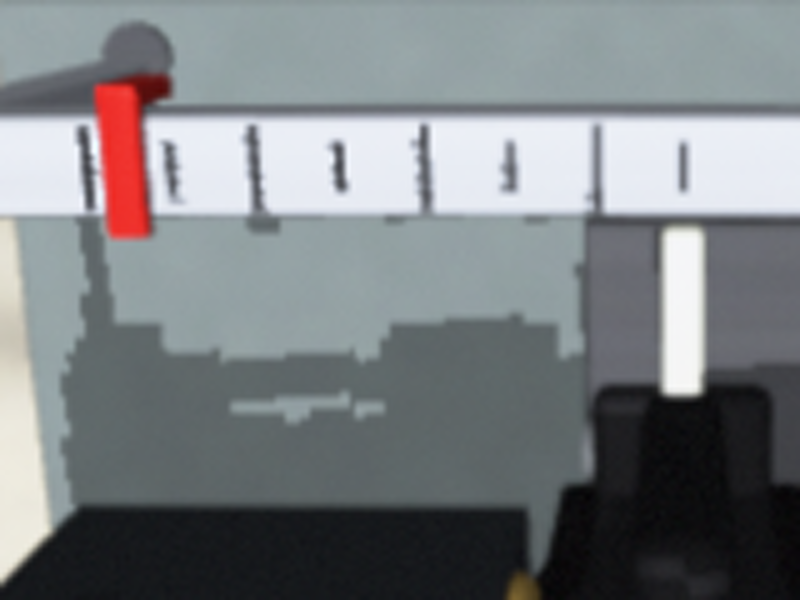

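View pics/s19c.png

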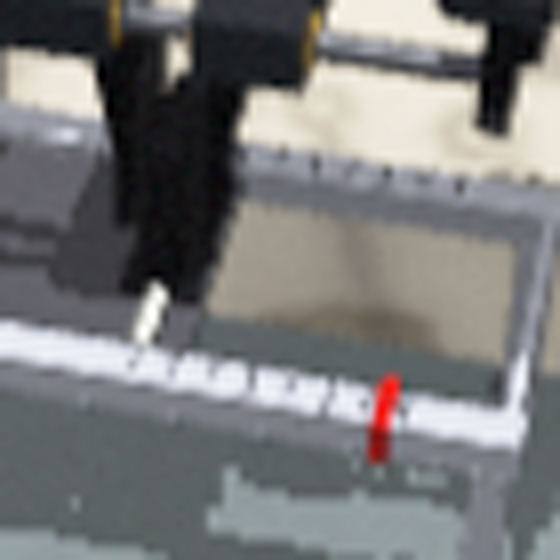

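Request:
drive_tool([
  [[0, 0, -0.1], [0, 0, 0]],
  [[0, 0, -0.2], [0, 0, 0]],
  [[0, 0, -0.3], [0, 0, 0]],
  [[0, 0, -0.3], [0, 0, 0]],
  [[0, 0, -0.3], [0, 0, 0]],
  [[0, 0, -0.2], [0, 0, 0]],
  [[0, 0, -0.15], [0, 0, 0]],
  [[0, 0, 0], [0, 0, 0]],
  [[0, 0, 0], [0, 0, 0]],
  [[0, 0, 0], [0, 0, 0]],
])

```text
time_s: 25.2
tool_pos: [0.4811, 0.0515, 0.097]
tool_rot: [10.0, 89.7, 5.3]
force: [9.0, -0.2, -9.0]
grip_width: 0.0097
```

Run:
```python
from h import *
g=H-UX*.1745; g[2]=.098
need(g,UX)
w=snap("wrist","w20");t=snap("top");s=snap("side")
crop(w,180,140,340,260,5,"w20c");crop(t,220,150,320,290,5,"t20c");crop(s,280,210,350,280,8,"s20c")
```

```text
t 25.2 pos [0.4811 0.0515 0.097 ] grip 0.0097 F [ 9.  -0.2 -9. ] q [ 29.   7. -40. 114.   5.  61. -18.]
R cols x,z [ 0.005  0.    -1.   ] [ 0.997 -0.081  0.005]
shift total(units, current axes) [-0.024 -0.014 -0.077]
turn deg [-0.16  0.26 -0.05] units [-0.0014  0.0022 -0.0004]
shift in target-tool axes [-0.024 -0.013 -0.077]
```

View pics/w20c.png

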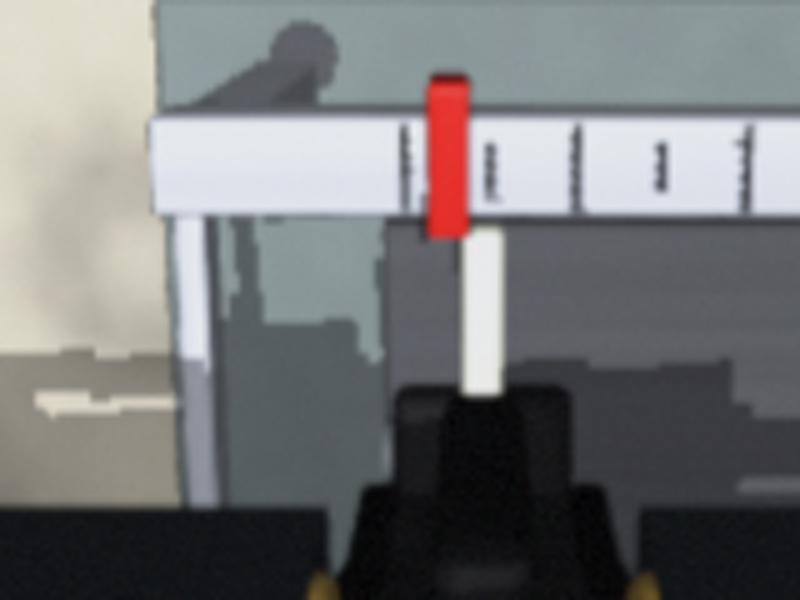

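View pics/s20c.png

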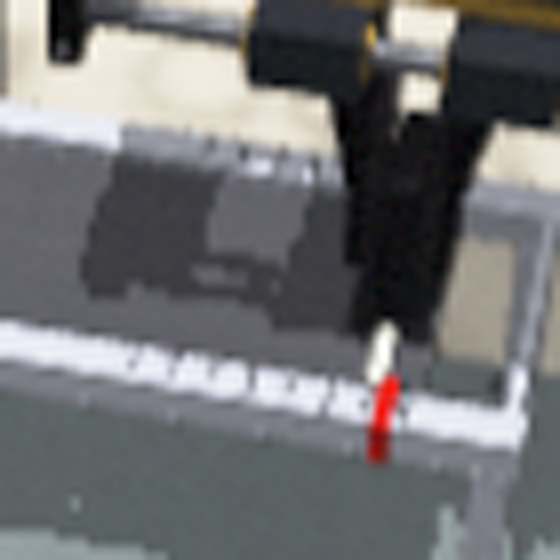

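View pics/t20c.png

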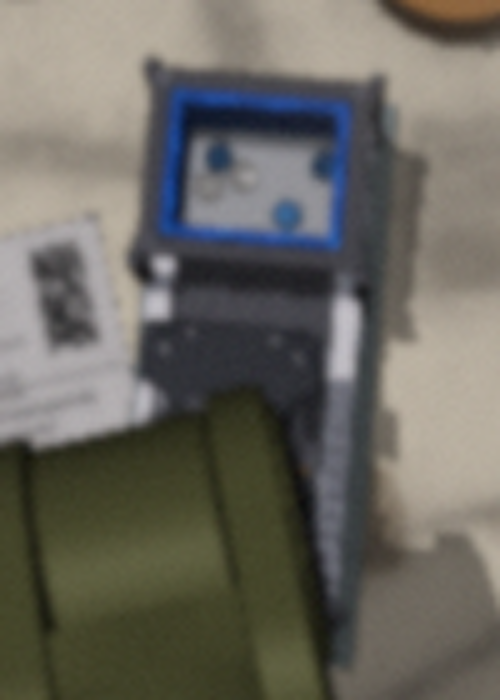

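Request:
drive_tool([
  [[0, 0, -0.05], [0, 0, 0]],
  [[0, 0, -0.05], [0, 0, 0]],
  [[0, 0, 0], [0, 0, 0]],
  [[0, 0, 0], [0, 0, 0]],
  [[0, 0, 0], [0, 0, 0]],
])

```text
time_s: 25.85
tool_pos: [0.4773, 0.0518, 0.097]
tool_rot: [10.4, 89.7, 5.8]
force: [10.0, -0.6, -8.5]
grip_width: 0.0096
```

Run:
```python
from h import *
g=H-UX*.1745; g[2]=.098
need(g,UX)
w=snap("wrist","w21");t=snap("top");s=snap("side")
crop(w,180,140,340,260,5,"w21c");crop(t,220,150,320,220,8,"t21c");crop(s,220,180,350,310,6,"s21c")
```

```text
t 25.85 pos [0.4773 0.0518 0.097 ] grip 0.0096 F [10.  -0.6 -8.5] q [ 29.   6. -40. 114.   5.  61. -18.]
R cols x,z [ 0.005  0.    -1.   ] [ 0.997 -0.081  0.005]
shift total(units, current axes) [-0.025 -0.014  0.02 ]
turn deg [-0.16  0.27 -0.05] units [-0.0013  0.0022 -0.0004]
shift in target-tool axes [-0.025 -0.014  0.02 ]
```

View pics/w21c.png

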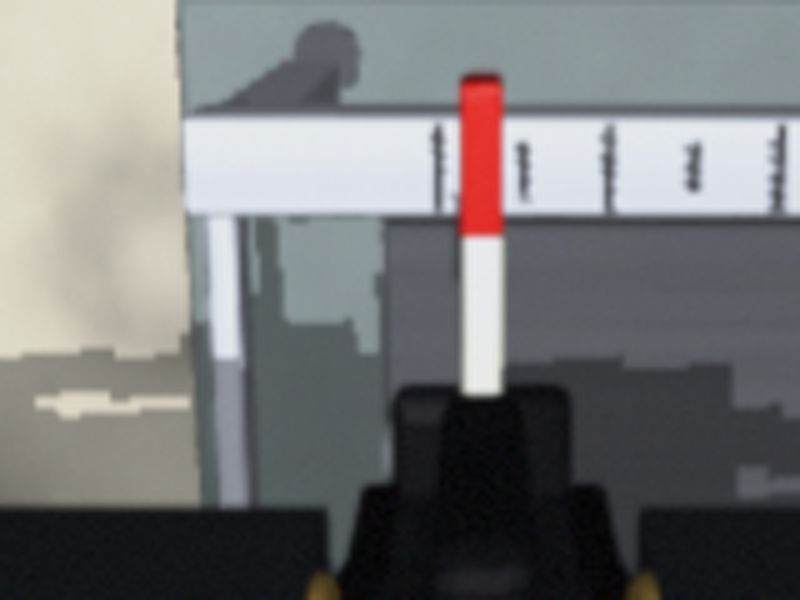

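View pics/s21c.png

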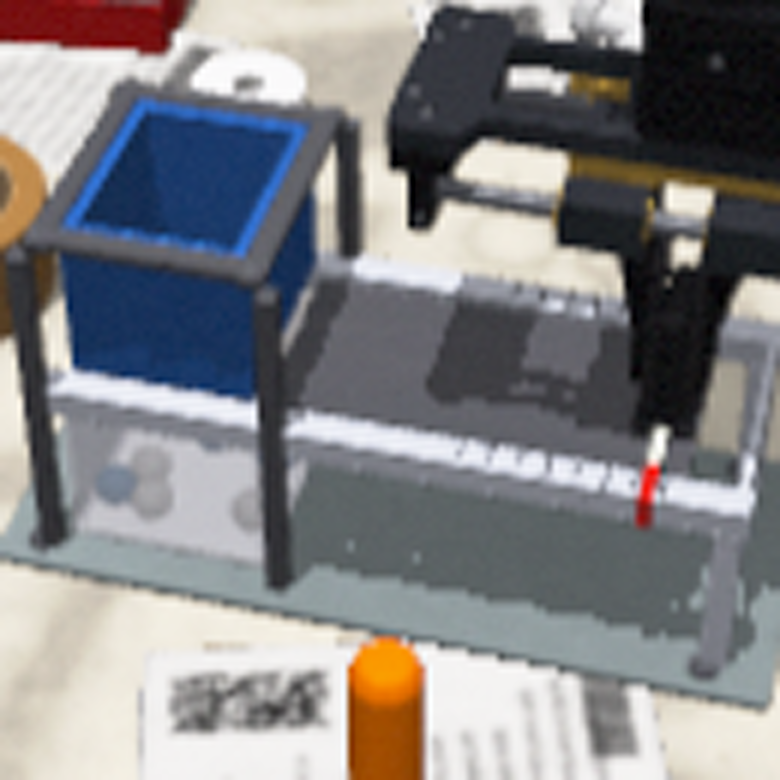

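View pics/t21c.png

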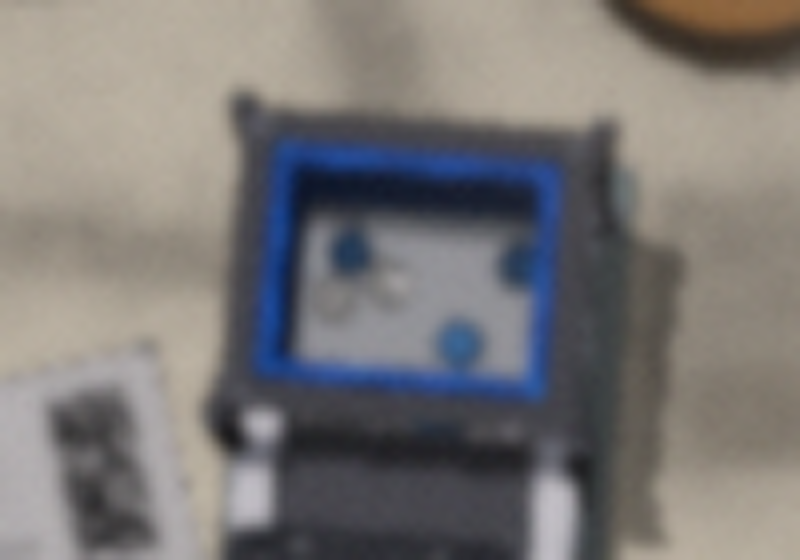

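Request:
drive_tool([
  [[0, 0, 0], [0, 0, 0]],
  [[0, 0, 0], [0, 0, 0]],
  [[0, 0, 0], [0, 0, 0]],
  [[0, 0, 0], [0, 0, 0]],
  [[0, 0, 0], [0, 0, 0]],
  [[0, 0, 0], [0, 0, 0]],
])

```text
time_s: 26.6
tool_pos: [0.4773, 0.0518, 0.097]
tool_rot: [10.5, 89.7, 5.9]
force: [10.0, 0.4, -8.6]
grip_width: 0.0102
```

Run:
```python
from h import *
w=snap("wrist","w22");s=snap("side","s22")
crop(w,180,140,340,260,5,"w22c")
a=s["frame"][238:285,222:285,::-1].astype(float);a=np.clip((a-60)*1.7,0,255).astype(np.uint8)
cv2.imwrite("pics/s22c.png",cv2.resize(a,None,fx=10,fy=10,interpolation=cv2.INTER_CUBIC))
print(st(pose()[0]),env.get_obs()["force"])
```

```text
[-0.17529977  0.00055775  0.09700221] [ 9.22207357 -0.10503424 -8.3241158 ]
```

View pics/s22c.png

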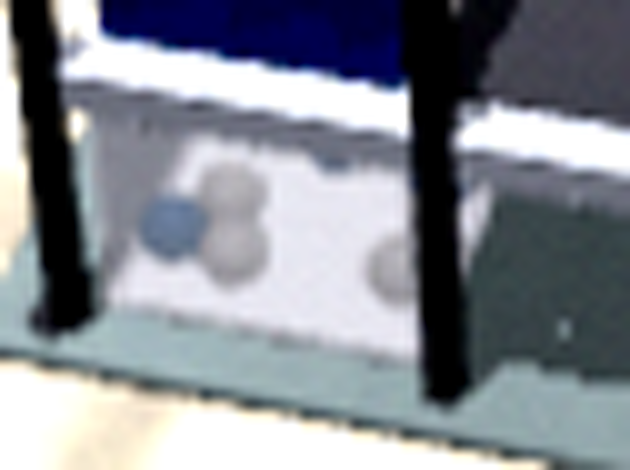

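View pics/s22.png

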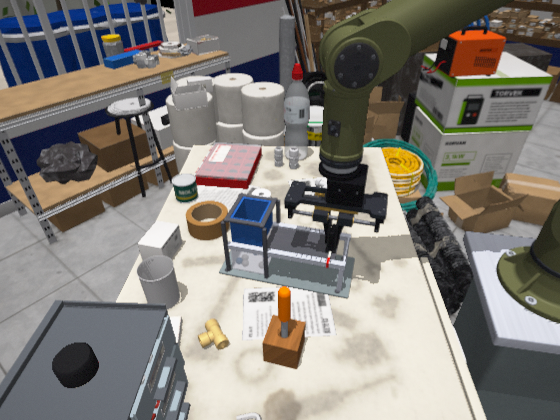

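View pics/w22.png

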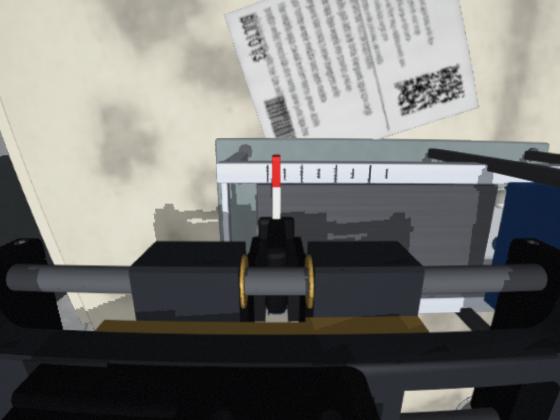

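Run:
```python
from cell import env
print(env.sign_off())
```

```text
the job is handed in; nothing more can be done
None
```

I carried out the whole job and handed it in at about 26.7 s of the 72 s allowed, still gripping the gate at the red mark. The hand-in gives no verdict, so the results below are from my own last checks.

- **Stirring:** The rod tip stayed about 7 mm above the gate. It moved to roughly 14–15 mm left and right of the middle: left, right, left, right, left, right, left. The pictures show beads pushed aside, and all eight still in the hopper when I took the rod out.
- **Rod:** It went back into its holder and I let go. The side picture shows it upright. The gripper reading put its tip about 1 mm above the floor of the hole just before I let go.
- **Gate:** I pulled it out about 65 mm. In the wrist picture the white pointer lines up with the red mark to within about 1 mm. It was steady, with the spring pulling about 9–10 N, the fingers closed on the tab and the grip set to 40 N.
- **Bystanders:** The tee and the reel look unmoved, and nothing was bumped. I saw the elbow before the gate work, but it was hidden behind the arm in the last views.

**Not fully confirmed:** I could see only about six of the eight beads in the bin. The other two were probably hidden behind a post and the near wall. None showed in the hopper, and its bottom was fully open.

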